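Load the bench shaker and throw its lever into the marked notch

ROBOT

A 7-joint arm with a two-finger parallel gripper is mounted at the origin on the work surface. World frame = base frame: x ahead of the robot, y to its left, z up, the work surface at z = 0. Lengths are in mm, angles in rad, forces in N, time in s.
With the tool pointing down it reaches from about 400 to 925 mm from the base axis. Payload 5.6 kg.
Tool frame: the origin (TCP) lies midway between the tips of the shut fingers; the grasp point (between the pads) lies robot.tcp_to_grasp behind it (robot.tcp_to_grasp is the distance from the TCP to the grasp point, in mm); z points along the fingers, y is the line along which they close (so a half turn about z gives the same grasp; the last joint's range is limited). The gripper opens to 85 mm and grips with 20 to 120 N. Pads are 22 mm wide; open, the fingers measure 114 mm over their backs; the gripper's body (76 mm by 85 mm) begins 54 mm behind the grasp point. The pads swing forward as they close: fully open they stand 13 mm farther back than shut.
Start: joints at [1.246, 0.468, -0.012, 1.603, 0.006, 1.071, -0.056], TCP at [180.714, -624.38, 231.29] pointing down, gripper open.
Joint ranges: [-2.53, 2.53], [-0.31, 2.02], [-1.57, 1.55], [0.28, 2.44], [-1.29, 4.43], [0.15, 1.84], [-2.92, 2.92]. Speed limits (rad/s): [2.57, 2.57, 3.14, 3.14, 3.14, 3.14, 3.14].

INTERFACE

Orientations are given as a unit quaternion [x, y, z, w].
In Python, from bench import robot gives the robot as it stands. The module is installed in compiled form; this text tells all that it offers.
- The arm moves only by the shell command python3 -m inch 'ROWS'. ROWS is JSON, a list of rows, each a list of 7 numbers: the closure in counts, from 0 (fully open) to 255 (shut), then the shift along the tool's x, y, z in m, then the turn, a rotation vector about the tool's x, y, z in rad. In form: [[gripper, x, y, z, wx, wy, wz], ...]. A call has exactly 5 rows; each row shifts and turns the commanded pose from where the row before left it, along the tool's axes as they then stand; what a row does not reach is not made up. A row lasts 1/10 s, in which the tool goes at most 50 mm and 8.59 degrees, less where a joint would pass 70% of its speed; a pose out of reach is approached as far as the arm can. A call is refused whole if a number of a shift passes 0.05 or a number of a turn 0.15, either way. A call with a gripper value outside its range is refused whole. The fingers move at their own pace and stop on an object; the grip force is fixed at half the most. Time passes only in rows, so rows that do not move let the fingers close, or fill a call up. It gives the time, the measured TCP pose, the force, the opening and the grip force at its end, in the units of the state.
- robot.state(): the state, without advancing time (a new reading comes with each control period).
- robot.grab_frame(name): name is "scene" or "top"; returns a dict with "img" (480x640x3 uint8, blue, green, red), "fx", "fy", "cx", "cy" (pixels), "world_to_cam" (4x4, takes a point from world to camera coordinates). Camera axes: x right, y down, z forward; pixel columns grow to the right and rows downward; lengths in mm; the calibration is good to about 2 mm. A picture is of the moment at which its call begins. There is no depth.
- robot.job_done(): hands the job in; it is judged then, once.
The state is a dict: "time_s": time; "joint_pos": joint angles; "qd": joint speeds; "joint_torque": joint torques, N m; "position": TCP position; "orientation": TCP orientation; "wrist_force": force on the tool from outside, world axes, zero at the start; "wrist_torque": the same for the moment, N m; "finger_gap": finger opening in mm; "gripper_force": force on a finger pad.
Only numpy, scipy, OpenCV 4.12 (cv2) and the standard library are available. Lean on these libraries where they do the work, as an engineer would, in place of code of your own. Each camera call takes 0.05 s, during which the arm holds its last target. There are 200 camera calls.

TASK

Stop the shaker by throwing its lever into the stop notch (the end nearest the robot), then, with it stopped, stand every square sample bottle upright on the platform inside the rail, including the fallen one by the splash guard, which has to be righted. When all are aboard, throw the lever into the run notch marked by the upright steel pin and let go; leave the round bottle and the other lab ware where they are.

Things in the scene. Friction and masses are not known exactly. Their poses are not given: they have to be found in the camera images.
- shaker: bench shaker, fixed, white. Origin: underneath the centre of its loading platform; x points roughly away from the robot. Platform surface 60 mm above the bench, 192 (x) x 272 (y), centred on the origin, in a curb (top 71 mm above the bench) with a thin steel rail over it (top at 114 mm). Control housing with the lever: 200 (x), y +148 to +232 mm, top at 92 mm
- lever (a joint): angle of the shaker's lever (rad); it swings about the shaker's y axis and grows as it moves to the shaker's +x, away from the robot. Detent notches at 0 (STOP, nearest the robot, by a steel crossbar), 0.37, 0.74 and 1.11; straight up at 0.555. A sprung ball pulls it into a notch from within 0.1; half-way between it may stay. About 4 N at the handgrip takes it out of a notch
- knob (a point): point on the axis of the lever's round black handgrip, 26 diameter, which runs along the lever from 125 to 171 mm from the pivot on a 10 diameter steel stem; this point is 150 mm from the pivot
- lever_pivot (a point): pivot of the lever, inside the housing, 20 mm above the bench, at x = 0, y = +185 mm of the shaker
- mark_foot (a point): foot of the single upright steel pin (10 diameter, 17 tall) on the housing's top, standing beside the slot 30 mm to the shaker's +y of the lever: it marks one of the three run notches. In the shaker's frame it is at x = -13 mm beside notch 0.37, x = +13 mm beside 0.74, x = +43 mm beside 1.11. The other two run notches have flat steel discs 2 mm high instead
- guard_face (a point): centre of the bottle-side face of a fixed upright steel splash guard, 170 wide (its y), 85 tall, 12 thick; its x axis is level, normal to that face and points into the guard. A square bottle lies fallen in front of it, foot towards the guard, cap pointing away from it
- b1_mid (a point): square white sample bottle with black round screw cap, 54 x 54 and 117 tall; body 78 tall, cap 36 diameter from 91 to 117 above the foot. This point is on its axis, half-way up (58.5 above the foot); its z axis points from foot to cap, x and y are square to the flat sides. About 0.16 kg. Starts standing on the bench; may be absent.
- b2_mid (a point): square white sample bottle with black round screw cap, 54 x 54 and 117 tall; body 78 tall, cap 36 diameter from 91 to 117 above the foot. This point is on its axis, half-way up (58.5 above the foot); its z axis points from foot to cap, x and y are square to the flat sides. About 0.16 kg. Starts standing on the bench; may be absent.
- b3_mid (a point): square white sample bottle with black round screw cap, 54 x 54 and 117 tall; body 78 tall, cap 36 diameter from 91 to 117 above the foot. This point is on its axis, half-way up (58.5 above the foot); its z axis points from foot to cap, x and y are square to the flat sides. About 0.16 kg. Starts standing on the bench; may be absent.
- b4_mid (a point): square white sample bottle with black round screw cap, 54 x 54 and 117 tall; body 78 tall, cap 36 diameter from 91 to 117 above the foot. This point is on its axis, half-way up (58.5 above the foot); its z axis points from foot to cap, x and y are square to the flat sides. About 0.16 kg. Starts standing on the bench; may be absent.
- b5_mid (a point): square white sample bottle with black round screw cap, 54 x 54 and 117 tall; body 78 tall, cap 36 diameter from 91 to 117 above the foot. This point is on its axis, half-way up (58.5 above the foot); its z axis points from foot to cap, x and y are square to the flat sides. About 0.16 kg. Starts fallen, lying on a side in front of the splash guard, foot 6 to 24 mm from it.
- round_bottle: bystander: round amber glass bottle, 58 diameter, 115 tall, standing among the square bottles; not part of the load
- beaker: bystander: glass beaker, 70 across, 90 tall
- flask: bystander: conical flask, 76 across at the foot, 115 tall
- tip_box: bystander: grey plastic box, 120 x 85 x 50 (its x, y, z)
- petri: bystander: clear flat dish, 90 across, 15 tall
Not all that is in view belongs to the job. What is shaped like the part that bears b1_mid but red is not meant.

How it is judged:
By the outcome, as a careful person would: the job done as asked, in the order asked, and still so for the second after the job is handed in, with the robot touching nothing.
Of b1, b2, b3, b4 only 2 to 4 are there at a start; the rules pass over those that are not, and their reading is None.
At some moment in a run one of b5 may be knocked a few centimetres aside while the robot is not near it.
It also fails if it takes over 210 s, if anything falls off the work surface, if the arm or the gripper's body presses on something with over 40 N, if the wrist force passes 120 N, or if a joint passes its speed limit or range.

## Working session

There is one attempt and no reset: what is moved stays moved. The work goes in short steps, Python scripts to look and compute and a shell command to move; the robot and the scene stay as the last step left them, time stands still between calls to the robot, and variables do not carry over. Pictures are saved under pics/ and viewed, at most 14 in all, crops included, and the job is handed in when it is done.

```bash
mkdir -p pics; cat > h.py <<'E'
import numpy as np, cv2
from bench import robot
from scipy.spatial.transform import Rotation as R
def grab(n,save=None):
    f=robot.grab_frame(n)
    if save: cv2.imwrite('pics/'+save,f['img'])
    np.savez('/tmp/%s.npz'%n,**f); return f
def load(n): 
    d=np.load('/tmp/%s.npz'%n); return {k:d[k] for k in d.files}
def ray(f,u,v):
    W=np.array(f['world_to_cam']); d=np.array([(u-f['cx'])/f['fx'],(v-f['cy'])/f['fy'],1.])
    return -W[:3,:3].T@W[:3,3], W[:3,:3].T@d
def onz(f,u,v,z):
    c,d=ray(f,u,v); return c+d*(z-c[2])/d[2]
def proj(f,p):
    W=np.array(f['world_to_cam']); q=W[:3,:3]@np.array(p,float)+W[:3,3]
    return np.array([f['fx']*q[0]/q[2]+f['cx'],f['fy']*q[1]/q[2]+f['cy']])
def two(f,a,g,b):
    c,d=ray(f,*a);e,k=ray(g,*b)
    s=np.linalg.lstsq(np.c_[d,-k],e-c,rcond=None)[0]
    p,q=c+d*s[0],e+k*s[1]; return (p+q)/2,np.linalg.norm(p-q)
E
python3 - <<'E'
from h import *
np.set_printoptions(precision=3,suppress=True)
for n in('scene','top'):
    f=grab(n,n+'0.png'); c,d=ray(f,320,240); print(n,f['fx'],c,d)
s=robot.state(); print(s, robot.tcp_to_grasp)
E
```

```text
scene 621.6853579148446 [1276.317  620.298 1080.361] [-0.537 -0.424 -0.729]
top 512.2086898392174 [ 338.449   43.905 1351.123] [ 0.165  0.015 -0.986]
{'time_s': 0.1, 'joint_pos': array([ 1.246,  0.468, -0.012,  1.604,  0.006,  1.071, -0.056]), 'qd': array([ 0.001, -0.002, -0.   , -0.003, -0.001, -0.001,  0.   ]), 'joint_torque': array([  0.001, -53.352,   0.022, -25.196,   0.012,   0.004,   0.   ]), 'position': array([ 180.542, -623.885,  230.433]), 'orientation': array([ 0.99 ,  0.14 , -0.   , -0.001]), 'wrist_force': array([-0.502, -0.862,  0.512]), 'wrist_torque': array([-0.   ,  0.018,  0.055]), 'gripper_force': 0.0, 'finger_gap': 85.06169773216112} 18.700000000000003
```

View pics/scene0.png

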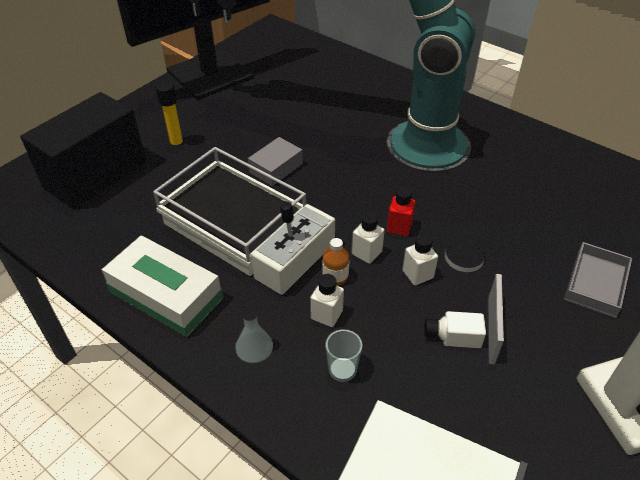

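View pics/top0.png

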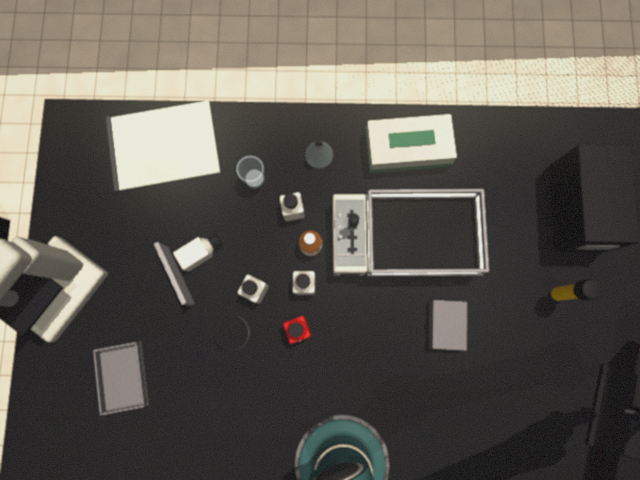

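The arm is off to the right. Candidates (top px):
- **Square white, standing:** (292,205), (303,283), (252,290).
- **Square white, fallen:** (195,253), by the guard at (175,273).
- **Not meant:** red decoy (297,330), amber round bottle (310,243), tip box (450,325).

Next I check close crops.

```bash
python3 - <<'E'
from h import *
f=load('top');a=f['img'][185:310,150:350]; cv2.imwrite('pics/c1.png',cv2.resize(a,(800,500),interpolation=cv2.INTER_CUBIC))
g=load('scene');b=g['img'][190:290,230:350]
t=f['img'][185:285,325:385]
b=cv2.resize(b,None,fx=4,fy=4,interpolation=3); t=cv2.resize(t,None,fx=4,fy=4,interpolation=3)
print(b.shape,t.shape)
cv2.imwrite('pics/c2.png',np.hstack([b,t]))
for n,z in((('red'),78),):pass
print(proj(f,[180,-624,231]),proj(g,[180,-624,231]))
# rail corners
rc=[onz(f,u,v,114)for u,v in((368,190),(484,190),(488,274),(367,274))];print(np.round(rc))
# white blobs
hsv=cv2.cvtColor(f['img'],cv2.COLOR_BGR2HSV);m=((hsv[...,1]<60)&(hsv[...,2]>130)).astype(np.uint8)
n,l,s,c=cv2.connectedComponentsWithStats(m)
for i in range(1,n):
    if 80<s[i,4]<6000 and 100<c[i][1]<400:
        cn=cv2.findContours((l==i).astype(np.uint8),0,2)[0][0]
        print(s[i],c[i],np.round(onz(f,*c[i],78)),cv2.minAreaRect(cn))
E
```

```text
(400, 480, 3) (400, 240, 3)
[643.92147881 408.55179547] [212.70178071  21.8582996 ]
[[ 673.  -55.  114.]
 [ 678. -343.  114.]
 [ 469. -345.  114.]
 [ 464.  -53.  114.]]
[ 367  114   90   51 3270] [411.36116208 138.99816514] [ 822. -170.   78.] ((411.6138000488281, 138.8655242919922), (45.01065444946289, 86.28426361083984), 85.2363510131836)
[245 165  18  22 241] [254.20746888 177.26556017] [712. 236.  78.] ((255.46917724609375, 176.83216857910156), (16.13831329345703, 21.683273315429688), 65.55604553222656)
[ 333  189  156   87 4723] [390.47575693 231.36925683] [ 576. -115.   78.] ((410.2242126464844, 231.8667755126953), (86.03302001953125, 154.793701171875), 89.21517944335938)
[280 192  24  24 257] [292.31906615 205.55252918] [639. 135.  78.] ((291.15386962890625, 203.76922607421875), (21.1805419921875, 21.572772979736328), 78.69007110595703)
[304 233  11  12 105] [309.13333333 238.35238095] [555.  90.  78.] ((309.0, 238.5), (11.0, 10.0), 90.0)
[  33  236   71  106 1979] [ 70.46336534 290.37493684] [413. 679.  78.] ((51.95166015625, 288.46282958984375), (62.922149658203125, 90.29816
[... 493 characters left out ...]
4.44407895 281.89473684] [445. 100.  78.] ((303.5, 282.0), (22.0, 21.0), 90.0)
[238 275  28  28 286] [253.20629371 288.32167832] [427. 226.  78.] ((251.2000274658203, 288.10003662109375), (21.913463592529297, 22.360679626464844), 26.56505012512207)
[ 433  301   34   49 1544] [449.32189119 324.81411917] [ 346. -258.   78.] ((449.3630676269531, 324.8344421386719), (32.97896957397461, 47.46973419189453), 2.0454084873199463)
[   0  319   17  149 1318] [  5.176783   374.30880121] [209. 816.  78.] ((8.0, 393.0), (16.0, 148.0), 0.0)
[ 101  346   42   64 2059] [121.44099077 378.03302574] [206. 534.  78.] ((121.13249206542969, 377.6040954589844), (59.45346450805664, 36.81587219238281), 83.1572265625)
```

View pics/c1.png

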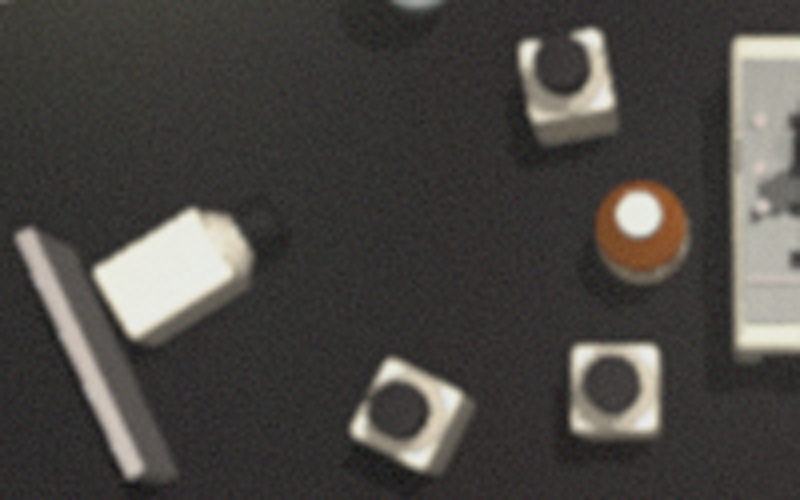

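View pics/c2.png

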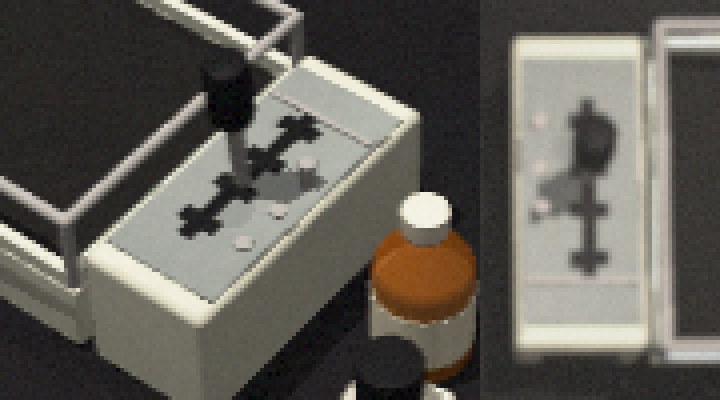

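```bash
cat >> h.py <<'E'
def setsh(o,yaw):
    global SO,SY; SO=np.array([*o,0.]);SY=R.from_euler('z',yaw).as_matrix()
def sh(p): return SO+SY@np.array(p,float)
def draw(f,pts,col=(0,255,0)):
    for p in pts: cv2.circle(f,tuple(np.round(p*8).astype(int)) ,4,col,-1,shift=3)
E
python3 - <<'E'
from h import *
np.set_printoptions(precision=1,suppress=True)
f=load('top');g=load('scene')
# curb/housing outline from the mask: housing top corners z=92 , rail
hsv=cv2.cvtColor(f['img'],cv2.COLOR_BGR2HSV);m=((hsv[...,1]<70)&(hsv[...,2]>110)).astype(np.uint8)
gray=f['img'].mean(2)
setsh((570,-199),0.005)
print('housing corners pred top',[proj(f,sh((x,y,92))) for x,y in((100,232),(-100,232))],[proj(f,sh((x,y,114)))for x,y in((98,138),(98,-138),(-98,-138),(-98,138))])
S=8
for n,d,(x0,y0,x1,y1) in(('t',f,(333,195,373,275)),('s',g,(255,195,340,275))):
    a=cv2.resize(d['img'][y0:y1,x0:x1],None,fx=S if n=='t' else 5,fy=S if n=='t' else 5,interpolation=3)
    k=S if n=='t' else 5
    for x in(-13,13,43):
        for z,c in((92,(0,255,0)),(109,(0,0,255))):
            u=(proj(d,sh((x,215,z)))-[x0,y0]+.5)*k; cv2.circle(a,tuple(np.round(u).astype(int)),3,c,1)
    for q in(0,.37,.74,1.11):
        for r,c in((72,(255,255,0)),(171,(255,0,255))):
            u=(proj(d,sh((r*np.sin(q-.555),185,20+r*np.cos(q-.555))))-[x0,y0]+.5)*k; cv2.circle(a,tuple(np.round(u).astype(int)),4,c,1)
    a=cv2.convertScaleAbs(a,alpha=1.4); cv2.imwrite(f'/tmp/{n}.png',a)
a=cv2.imread('/tmp/t.png');b=cv2.imread('/tmp/s.png');h=600
o=np.zeros((600,800,3),np.uint8);o[:min(600,a.shape[0]),:a.shape[1]]=a[:600];o[:b.shape[0],330:330+b.shape[1]]=b[:, :470]
cv2.imwrite('pics/c3.png',o)
E
```

```text
housing corners pred top [array([332.5, 193.4]), array([331.6, 272.1])] [array([370.4, 192.4]), array([481.4, 193.7]), array([484.6, 272.3]), array([370.5, 270.9])]
```

View pics/c3.png

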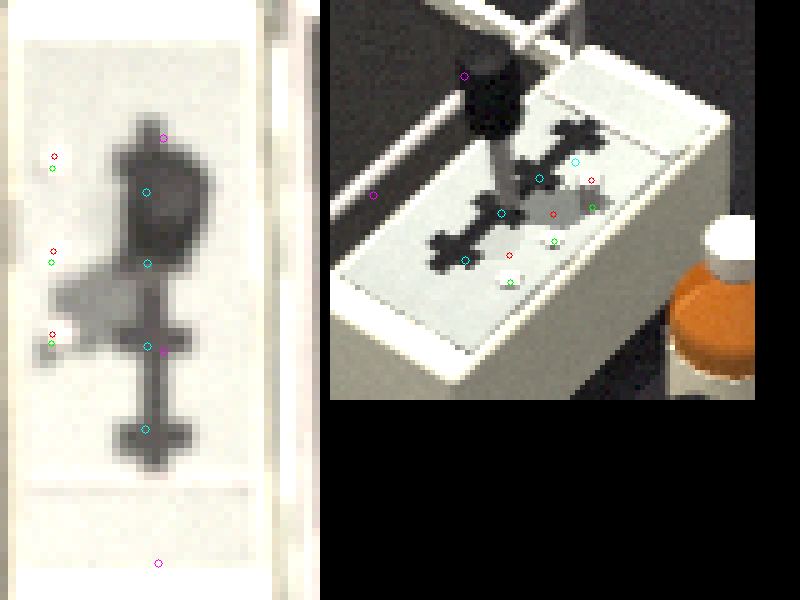

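Square white bottles and the fallen one are clear. The pin at c3 (591,190) is tall and casts a shadow at the robot-side mark, so it is at x=-13, which means run notch 0.37. The other two marks, at (553,240) and (508,280), are flat. The lever stands at about 0.74.

```bash
python3 - <<'E'
from h import *
np.set_printoptions(precision=1,suppress=True)
f=load('top');g=load('scene')
c=lambda u,v:((u/4+150-.5),(v/4+185-.5))
for n,p,s in(('A',(563,66),(326,283)),('B',(611,383),(370,223)),('C',(399,408),(424,243))):
    P=onz(f,*c(*p),117);print(n,P,'scene pred',proj(g,P),'seen~',s)
print('round',onz(f,*c(638,213),115))
q=[onz(f,*c(*p),54)[:2] for p in((93,270),(195,208),(240,268),(143,335))];print('b5 top face',q)
print('cap5',onz(f,*c(265,222),27), 'cap in scene',onz(g,432,328,27))
print('guard top edge',onz(f,*c(20,232),85),onz(f,*c(130,478),85))
setsh((571.5,-200.5),.005)
for qq in(0,.37,.74):print(qq,sh((150*np.sin(qq-.555),185,20+150*np.cos(qq-.555))))
for p in((45,65),(45,-65),(-45,65),(-45,-65)):print(sh((*p,60)))
E
```

```text
A [641. 138. 117.] scene pred [327.2 278.7] seen~ (326, 283)
B [445.3 103.2 117. ] scene pred [369.1 217.2] seen~ (370, 223)
C [428.  230.3 117. ] scene pred [422.7 238.7] seen~ (424, 243)
round [549.8  89.5 115. ]
b5 top face [array([517.1, 439.4]), array([558.5, 376.6]), array([520.1, 345.4]), array([476. , 404.7])]
cap5 [554.6 337.1  27. ] cap in scene [552.4 342.4  27. ]
guard top edge [536.  477.4  85. ] [384.6 398.3  85. ]
0 [491.5 -15.9 147.5]
0.37 [543.  -15.6 167.4]
0.74 [598.2 -15.4 167.4]
[ 616.2 -135.3   60. ]
[ 616.8 -265.3   60. ]
[ 526.2 -135.7   60. ]
[ 526.8 -265.7   60. ]
```

```bash
python3 -m inch '[[0,0.05,0,-0.03,0,0,0.14],[0,0.05,-0.05,-0.03,0,0,0.14],[0,0.05,-0.05,0,0,0,0],[0,0.05,-0.05,0,0,0,0],[0,0.05,-0.05,0,0,0,0]]'
```

```text
time_s: 0.6
position: [356.4, -467.7, 276.4]
orientation: [1.0, 0.001, -0.0, -0.0]
wrist_force: [0.0, -0.1, 0.4]
finger_gap: 85.5
gripper_force: 0.0
```

```bash
python3 -m inch '[[0,0.025,-0.04,0,0,0,0],[0,0.025,-0.04,0,0,0,0],[0,0.025,-0.04,0,0,0,0],[0,0.025,-0.04,0,0,0,0],[0,0.025,-0.04,0,0,0,0]]'; python3 -m inch '[[100,0.025,-0.04,0,0,0,0],[100,0.025,-0.04,0,0,0,0],[100,0.025,-0.04,0,0,0,0],[100,0.02,-0.04,0,0,0,0],[100,0,0,0,0,0,0]]'
```

```text
time_s: 1.1
position: [480.5, -267.4, 276.3]
orientation: [1.0, 0.001, -0.0, -0.0]
wrist_force: [-0.0, -1.4, 0.6]
finger_gap: 85.8
gripper_force: 0.0
time_s: 1.6
position: [576.9, -100.8, 276.1]
orientation: [1.0, 0.006, 0.0, -0.002]
wrist_force: [-0.7, -0.0, -0.4]
finger_gap: 52.0
gripper_force: 0.0
```

```bash
python3 -m inch '[[100,0.02,-0.04,0,0,0,0],[100,0,-0.045,0,0,0,0],[100,0,0,0.025,0,0,0],[100,0,0,0.025,0,0,0],[100,0,0,0,0,0,0]]'; python3 - <<'E'
from h import *
f=grab('top');g=grab('scene')
a=cv2.resize(f['img'][150:290,300:400],(429,600),interpolation=3);b=cv2.resize(g['img'][150:300,240:332],(368,600),interpolation=3)
cv2.imwrite('pics/l1.png',np.hstack([a,b]))
print(robot.state()['position'])
E
```

```text
time_s: 2.1
position: [592.0, -24.3, 222.8]
orientation: [1.0, 0.001, -0.004, 0.0]
wrist_force: [-0.5, -0.4, -0.7]
finger_gap: 52.1
gripper_force: 0.0
[594.45631931 -24.55469835 226.4592956 ]
```

View pics/l1.png

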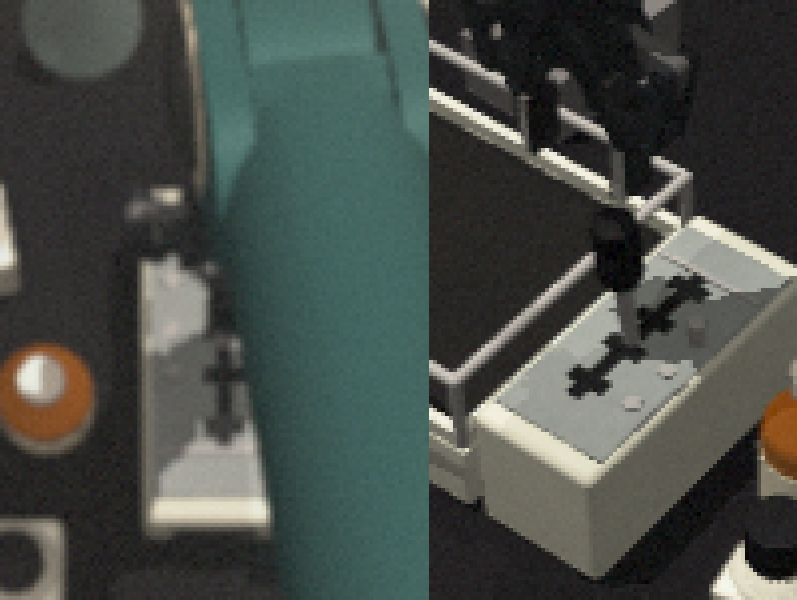

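The two fingertips at (540,120) and (630,180) straddle above the black grip at (617,230). I descend and grip it.

```bash
python3 -m inch '[[100,0.004,-0.009,0.03,0,0,0],[100,0,0,0.03,0,0,0],[100,0,0,0.024,0,0,0],[100,0,0,0,0,0,0],[100,0,0,0,0,0,0]]';python3 -m inch '[[255,0,0,0,0,0,0],[255,0,0,0,0,0,0],[255,0,0,0,0,0,0],[255,0,0,0,0,0,0],[255,0,0,0,0,0,0]]'
```

```text
time_s: 2.7
position: [599.6, -15.4, 144.0]
orientation: [1.0, 0.0, 0.001, 0.0]
wrist_force: [1.3, 0.6, 1.1]
finger_gap: 51.9
gripper_force: 0.0
time_s: 3.2
position: [600.3, -15.4, 144.6]
orientation: [1.0, 0.001, 0.002, 0.0]
wrist_force: [0.2, -0.9, 6.0]
finger_gap: 20.1
gripper_force: 46.8
```

```bash
python3 -m inch '[[255,0,0,0,0,0,0],[255,0,0,0,0,0,0],[255,0,0,0,0,0,0],[255,0,0,0,0,0,0],[255,0,0,0,0,0,0]]'; python3 - <<'E'
from h import *
g=grab('scene')
cv2.imwrite('pics/l2.png',cv2.resize(g['img'][170:290,240:350],(550,600),interpolation=3))
E
```

```text
time_s: 3.7
position: [600.3, -15.4, 144.6]
orientation: [1.0, 0.001, 0.002, 0.0]
wrist_force: [1.1, -0.9, 5.9]
finger_gap: 19.9
gripper_force: 46.8
```

View pics/l2.png

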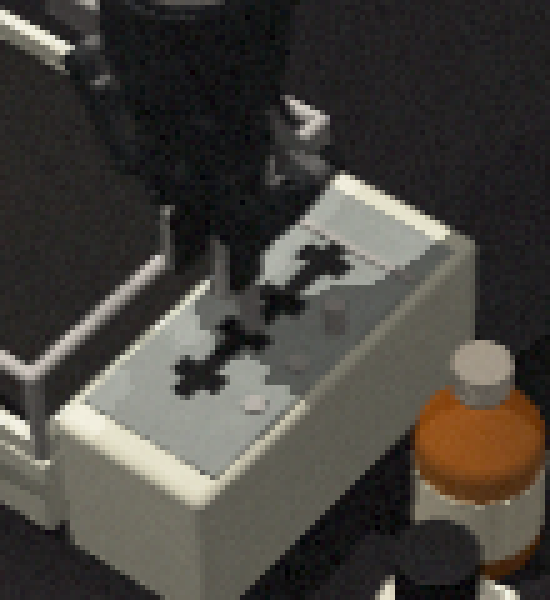

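The pads close around the lever at (225,240), and the pin is clearly upright at (335,315). I swing the lever to stop.

```bash
python3 -m inch '[[255,-0.011,0,-0.0015,0,0,0],[255,-0.011,0,-0.001,0,0,0],[255,-0.011,0,0,0,0,0],[255,-0.011,0,0.001,0,0,0],[255,-0.011,0,0.0015,0,0,0]]';python3 -m inch '[[255,-0.011,0,0.0025,0,0,0],[255,-0.0105,0,0.003,0,0,0],[255,-0.0105,0,0.004,0,0,0],[255,-0.01,0,0.005,0,0,0],[255,-0.01,0,0.005,0,0,0]]';python3 -m inch '[[255,-0.002,0,0.002,0,0,0],[255,0,0,0,0,0,0],[255,0,0,0,0,0,0],[255,0,0,0,0,0,0],[255,0,0,0,0,0,0]]'
```

```text
time_s: 4.25
position: [550.3, -14.7, 145.1]
orientation: [1.0, 0.001, 0.009, -0.001]
wrist_force: [6.2, 0.3, -0.1]
finger_gap: -0.1
gripper_force: 2.0
time_s: 4.75
position: [508.6, -14.8, 130.8]
orientation: [1.0, 0.001, 0.02, -0.001]
wrist_force: [34.3, -2.5, 31.6]
finger_gap: -0.1
gripper_force: 23.5
time_s: 5.25
position: [508.9, -14.9, 131.0]
orientation: [1.0, 0.001, 0.022, -0.0]
wrist_force: [27.2, -2.1, 27.4]
finger_gap: 0.1
gripper_force: 19.0
```

```bash
python3 -m inch '[[255,0.02,0,-0.01,0,0,0],[255,0.01,0,-0.04,0,0,0],[255,0,0,-0.05,0,0,0],[255,0,0,-0.05,0,0,0],[255,0,0,0,0,0,0]]'; python3 - <<'E'
from h import *
g=grab('scene')
cv2.imwrite('pics/l3.png',cv2.resize(g['img'][150:290,240:350],(471,600),interpolation=3))
E
```

```text
time_s: 5.75
position: [522.0, -14.6, 277.1]
orientation: [1.0, 0.001, 0.005, 0.0]
wrist_force: [0.5, 0.2, -0.5]
finger_gap: 0.1
gripper_force: 0.0
```

View pics/l3.png

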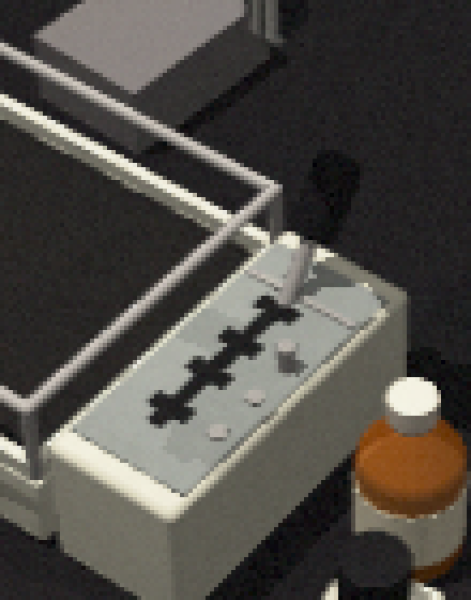

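The lever is in the stop notch: its stem leaves at the notch by the crossbar at (290,300). Next is bottle A.

```bash
python3 - <<'E'
from h import *
setsh((571.5,-200.5),.005);g=load('scene');print([proj(g,sh((150*np.sin(q-.555),185,20+150*np.cos(q-.555)))) for q in(0,.1,.37)])
E
python3 -m inch '[[70,0.025,-0.035,0,0,0,0],[70,0.03,-0.04,0,0,0,0],[70,0.03,-0.04,0,0,0,0],[70,0.03,-0.038,0,0,0,0],[70,0.004,0,0,0,0,0]]';python3 -m inch '[[70,0,0,0.03,0,0,0],[70,0,0,0.03,0,0,0],[70,0,0,0,0,0,0],[70,0,0,0,0,0,0],[70,0,0,0,0,0,0]]'
```

```text
[array([313.64192875, 195.46860733]), array([309.89232111, 196.24524806]), array([298.63964852, 201.50727294])]
time_s: 6.3
position: [637.6, 145.4, 267.5]
orientation: [1.0, 0.005, -0.002, -0.002]
wrist_force: [0.5, 0.7, -0.2]
finger_gap: 61.8
gripper_force: 0.0
time_s: 6.8
position: [638.7, 138.1, 212.3]
orientation: [1.0, 0.001, 0.001, -0.0]
wrist_force: [-0.5, -0.6, 0.5]
finger_gap: 61.9
gripper_force: 0.0
```

```bash
python3 -m inch '[[70,0.001,0,0.04,0,0,0],[70,0.001,0,0.04,0,0,0],[70,0,0,0.03,0,0,0],[70,0,0,0.01,0,0,0],[70,0,0,0,0,0,0]]';python3 -m inch '[[255,0,0,0,0,0,0],[255,0,0,0,0,0,0],[255,0,0,0,0,0,0],[255,0,0,0,0,0,0],[255,0,0,0,0,0,0]]'
python3 - <<'E'
from h import *
f=grab('top');g=grab('scene')
b=cv2.resize(g['img'][160:340,250:370],(400,600),interpolation=3);a=cv2.resize(f['img'][180:300,320:400],(400,600),interpolation=3)
cv2.imwrite('pics/a1.png',np.hstack([a,b]))
E
```

```text
time_s: 7.3
position: [640.2, 138.0, 90.9]
orientation: [1.0, 0.001, -0.0, 0.0]
wrist_force: [0.2, 0.1, -0.3]
finger_gap: 61.8
gripper_force: 0.0
time_s: 7.8
position: [642.2, 138.9, 93.8]
orientation: [1.0, 0.001, 0.002, -0.001]
wrist_force: [0.8, 0.3, 7.3]
finger_gap: 34.2
gripper_force: 60.2
```

View pics/a1.png

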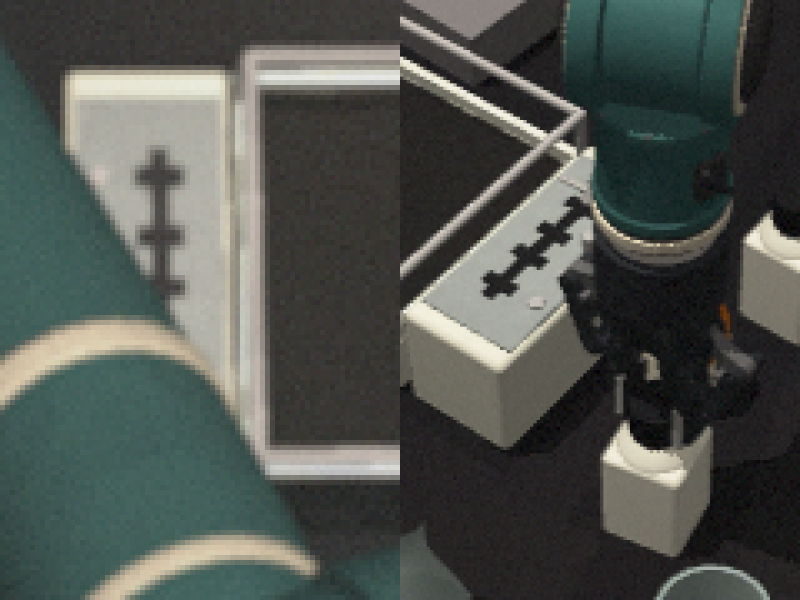

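Bottle A is gripped by its cap at (655,440). I carry it to the platform.

```bash
python3 -m inch '[[255,0,0,-0.02,0,0,0],[255,0,0,-0.04,0,0,0],[255,0,0,-0.04,0,0,0],[255,0,0,-0.04,0,0,0],[255,0,0.02,-0.03,0,0,0]]';python3 -m inch '[[255,-0.003,0.04,0,0,0,0],[255,-0.003,0.04,0,0,0,0],[255,-0.003,0.04,0,0,0,0],[255,-0.003,0.04,0,0,0,0],[255,-0.003,0.04,0,0,0,0]]';python3 -m inch '[[255,-0.003,0.04,0,0,0,0],[255,-0.003,0.04,0,0,0,0],[255,-0.003,0.04,0,0,0,0],[255,-0.003,0.04,0,0,0,0],[255,0,0.024,0,0,0,0]]';python3 -m inch '[[255,0,0,0.01,0,0,0],[255,0,0,0.02,0,0,0],[255,0,0,0.02,0,0,0],[255,0,0,0.01,0,0,0],[255,0,0,0,0,0,0]]'
```

```text
time_s: 8.4
position: [640.2, 122.0, 264.5]
orientation: [1.0, 0.003, 0.001, -0.002]
wrist_force: [1.3, 0.9, -2.8]
finger_gap: 34.1
gripper_force: 60.4
time_s: 8.9
position: [625.1, -83.6, 261.4]
orientation: [1.0, 0.001, 0.0, 0.0]
wrist_force: [0.8, -0.1, -2.2]
finger_gap: 33.6
gripper_force: 60.5
time_s: 9.4
position: [612.3, -270.7, 261.2]
orientation: [1.0, -0.001, -0.0, 0.001]
wrist_force: [0.1, -0.8, -2.8]
finger_gap: 34.0
gripper_force: 60.4
time_s: 9.9
position: [613.0, -264.9, 199.3]
orientation: [1.0, 0.001, -0.002, -0.001]
wrist_force: [-0.3, 1.7, -2.1]
finger_gap: 34.3
gripper_force: 60.4
```

```bash
python3 -m inch '[[255,0,0,0.02,0,0,0],[255,0,0,0.015,0,0,0],[255,0,0,0.006,0,0,0],[255,0,0,0.002,0,0,0],[255,0,0,0,0,0,0]]'; python3 -m inch '[[255,0,0,0.002,0,0,0],[255,0,0,0,0,0,0],[255,0,0,0,0,0,0],[255,0,0,0,0,0,0],[255,0,0,0,0,0,0]]'
```

```text
time_s: 10.4
position: [614.3, -266.0, 158.3]
orientation: [1.0, 0.001, 0.0, 0.0]
wrist_force: [1.2, -0.8, -2.0]
finger_gap: 34.5
gripper_force: 60.4
time_s: 10.9
position: [614.1, -266.0, 156.2]
orientation: [1.0, 0.001, 0.0, 0.0]
wrist_force: [0.8, 0.5, -2.5]
finger_gap: 34.2
gripper_force: 60.4
```

```bash
python3 -m inch '[[255,0,0,0.0015,0,0,0],[255,0,0,0.0015,0,0,0],[255,0,0,0,0,0,0],[255,0,0,0,0,0,0],[255,0,0,0,0,0,0]]'
```

```text
time_s: 11.4
position: [614.0, -265.9, 153.0]
orientation: [1.0, 0.001, -0.0, 0.0]
wrist_force: [-0.1, -0.6, -1.4]
finger_gap: 34.1
gripper_force: 60.6
```

```bash
python3 -m inch '[[255,0,0,0.001,0,0,0],[70,0,0,0,0,0,0],[70,0,0,0,0,0,0],[70,0,0,0,0,0,0],[70,0,0,0,0,0,0]]';python3 -m inch '[[70,0,0,-0.01,0,0,0],[70,0,0,-0.03,0,0,0],[70,0,0,-0.04,0,0,0],[70,-0.02,-0.03,-0.02,0,0,0],[70,-0.02,-0.04,0,0,0,0]]';python3 -m inch '[[70,-0.02,-0.045,0,0,0,0],[70,-0.02,-0.045,0,0,0,0],[70,-0.02,-0.045,0,0,0,0],[70,-0.02,-0.045,0,0,0,0],[70,-0.02,-0.045,0,0,0,0]]';python3 -m inch '[[70,-0.02,-0.045,0,0,0,0],[70,-0.01,-0.028,0,0,0,0],[70,0,0,0.03,0,0,0],[70,0,0,0.02,0,0,0],[70,0,0,0,0,0,0]]'
```

```text
time_s: 11.9
position: [614.1, -266.0, 152.0]
orientation: [1.0, 0.001, 0.0, 0.0]
wrist_force: [0.4, -0.7, 1.0]
finger_gap: 62.3
gripper_force: 0.0
time_s: 12.4
position: [575.5, -198.0, 256.4]
orientation: [1.0, -0.001, 0.004, 0.002]
wrist_force: [0.8, 1.0, -0.5]
finger_gap: 61.7
gripper_force: 0.0
time_s: 12.9
position: [472.7, 30.5, 253.0]
orientation: [1.0, 0.001, 0.001, 0.0]
wrist_force: [2.0, 0.3, -0.1]
finger_gap: 62.0
gripper_force: 0.0
time_s: 13.4
position: [441.8, 101.6, 200.7]
orientation: [1.0, 0.001, -0.002, 0.0]
wrist_force: [-0.3, 0.2, -0.0]
finger_gap: 61.8
gripper_force: 0.0
```

```bash
python3 -m inch '[[70,0.002,-0.001,0.04,0,0,0],[70,0,0,0.04,0,0,0],[70,0,0,0.02,0,0,0],[70,0,0,0.008,0,0,0],[70,0,0,0,0,0,0]]';python3 -m inch '[[255,0,0,0,0,0,0],[255,0,0,0,0,0,0],[255,0,0,0,0,0,0],[255,0,0,0,0,0,0],[255,0,0,0,0,0,0]]'
```

```text
time_s: 13.9
position: [445.9, 102.8, 94.3]
orientation: [1.0, 0.001, -0.0, 0.0]
wrist_force: [0.0, -0.2, -0.2]
finger_gap: 61.8
gripper_force: 0.0
time_s: 14.4
position: [446.7, 103.0, 95.9]
orientation: [1.0, 0.001, 0.002, -0.0]
wrist_force: [-0.4, -0.1, 6.2]
finger_gap: 34.1
gripper_force: 59.3
```

```bash
python3 -m inch '[[255,0,0,-0.02,0,0,0],[255,0,0,-0.04,0,0,0],[255,0,0,-0.04,0,0,0],[255,0,0,-0.04,0,0,0],[255,0.02,0,-0.03,0,0,0]]';python3 -m inch '[[255,0.04,0,0,0,0,0],[255,0.04,0,0,0,0,0],[255,0.04,0.01,0,0,0,0],[255,0.028,0.03,0,0,0,0],[255,0,0.04,0,0,0,0]]';python3 -m inch '[[255,0,0.04,0,0,0,0],[255,0,0.04,0,0,0,0],[255,0,0.04,0,0,0,0],[255,0,0.038,0,0,0,0],[255,0,0,0,0,0,0]]';python3 -m inch '[[255,0,0,0.02,0,0,0],[255,0,0,0.03,0,0,0],[255,0,0,0.03,0,0,0],[255,0,0,0.015,0,0,0],[255,0,0,0,0,0,0]]'
```

```text
time_s: 14.9
position: [464.4, 103.2, 267.7]
orientation: [1.0, 0.002, 0.002, 0.0]
wrist_force: [1.4, 0.3, -1.0]
finger_gap: 34.2
gripper_force: 60.0
time_s: 15.4
position: [616.5, 23.9, 264.5]
orientation: [1.0, 0.002, 0.001, -0.001]
wrist_force: [-0.6, 0.0, -0.8]
finger_gap: 33.6
gripper_force: 60.0
time_s: 15.9
position: [612.9, -143.4, 264.7]
orientation: [1.0, -0.004, 0.0, 0.002]
wrist_force: [0.3, -0.9, -1.5]
finger_gap: 34.2
gripper_force: 60.1
time_s: 16.4
position: [612.5, -134.5, 167.4]
orientation: [1.0, 0.001, -0.002, -0.0]
wrist_force: [-0.2, 1.4, -1.3]
finger_gap: 33.8
gripper_force: 60.1
```

```bash
python3 -m inch '[[255,0,0,0.006,0,0,0],[255,0,0,0.004,0,0,0],[255,0,0,0.001,0,0,0],[255,0,0,0,0,0,0],[255,0,0,0,0,0,0]]'; python3 -m inch '[[255,0,0,0.001,0,0,0],[255,0,0,0.001,0,0,0],[255,0,0,0,0,0,0],[255,0,0,0,0,0,0],[255,0,0,0,0,0,0]]'
```

```text
time_s: 16.9
position: [614.1, -135.0, 158.6]
orientation: [1.0, 0.001, 0.0, 0.0]
wrist_force: [0.3, 0.6, -1.5]
finger_gap: 34.4
gripper_force: 60.1
time_s: 17.4
position: [613.8, -134.9, 156.0]
orientation: [1.0, 0.001, -0.0, 0.0]
wrist_force: [0.9, -0.5, -1.3]
finger_gap: 34.5
gripper_force: 60.1
```

```bash
python3 -m inch '[[255,0,0,0.0015,0,0,0],[255,0,0,0.001,0,0,0],[255,0,0,0,0,0,0],[255,0,0,0,0,0,0],[255,0,0,0,0,0,0]]'; python3 -m inch '[[70,0,0,0,0,0,0],[70,0,0,0,0,0,0],[70,0,0,0,0,0,0],[70,0,0,0,0,0,0],[70,0,0,0,0,0,0]]';python3 -m inch '[[70,0,0,-0.01,0,0,0],[70,0,0,-0.03,0,0,0],[70,0,0,-0.04,0,0,0],[70,-0.02,-0.03,-0.02,0,0,0],[70,-0.02,-0.04,0,0,0,0]]';python3 -m inch '[[70,-0.02,-0.04,0,0,0,0],[70,-0.02,-0.04,0,0,0,0],[70,-0.02,-0.04,0,0,0,0],[70,-0.02,-0.04,0,0,0,0],[70,-0.02,-0.04,0,0,0,0]]';python3 -m inch '[[70,-0.02,-0.04,0,0,0,0],[70,-0.02,-0.04,0,0,0,0],[70,-0.006,-0.015,0.03,0,0,0],[70,0,0,0.02,0,0,0],[70,0,0,0,0,0,0]]'
```

```text
time_s: 17.9
position: [614.4, -135.0, 155.1]
orientation: [1.0, 0.001, 0.001, 0.0]
wrist_force: [-2.1, -0.3, 7.2]
finger_gap: 34.2
gripper_force: 61.1
time_s: 18.4
position: [613.8, -134.9, 153.4]
orientation: [1.0, 0.001, -0.0, -0.0]
wrist_force: [0.4, -0.5, 0.2]
finger_gap: 62.1
gripper_force: 0.0
time_s: 18.9
position: [575.6, -66.5, 257.8]
orientation: [1.0, -0.001, 0.004, 0.001]
wrist_force: [0.3, 1.5, -0.5]
finger_gap: 61.7
gripper_force: 0.0
time_s: 19.4
position: [472.5, 136.3, 254.5]
orientation: [1.0, 0.001, 0.001, 0.0]
wrist_force: [0.5, 0.7, -0.0]
finger_gap: 62.4
gripper_force: 0.0
time_s: 19.9
position: [425.5, 229.5, 202.0]
orientation: [1.0, 0.002, -0.002, 0.001]
wrist_force: [-0.1, 0.2, 0.4]
finger_gap: 62.0
gripper_force: 0.0
```

```bash
python3 -m inch '[[70,0.001,0,0.04,0,0,0],[70,0,0,0.04,0,0,0],[70,0,0,0.02,0,0,0],[70,0,0,0.008,0,0,0],[70,0,0,0,0,0,0]]';python3 -m inch '[[255,0,0,0,0,0,0],[255,0,0,0,0,0,0],[255,0,0,0,0,0,0],[255,0,0,0,0,0,0],[255,0,0,0,0,0,0]]';python3 -m inch '[[255,0,0,-0.02,0,0,0],[255,0,0,-0.04,0,0,0],[255,0,0,-0.04,0,0,0],[255,0,0,-0.04,0,0,0],[255,0.02,0,-0.03,0,0,0]]'
```

```text
time_s: 20.4
position: [428.7, 229.6, 95.8]
orientation: [1.0, 0.0, -0.0, 0.0]
wrist_force: [0.6, 0.3, -0.2]
finger_gap: 61.9
gripper_force: 0.0
time_s: 20.9
position: [429.5, 230.6, 97.3]
orientation: [1.0, 0.001, 0.002, -0.001]
wrist_force: [-0.8, 0.4, 7.1]
finger_gap: 34.1
gripper_force: 59.5
time_s: 21.4
position: [446.7, 230.5, 268.8]
orientation: [1.0, 0.002, 0.001, -0.0]
wrist_force: [1.5, 0.3, -2.4]
finger_gap: 33.7
gripper_force: 60.5
```

```bash
python3 -m inch '[[255,0.03,0.02,-0.02,0,0,0],[255,0.03,0.03,-0.01,0,0,0],[255,0.03,0.03,0,0,0,0],[255,0.03,0.03,0,0,0,0],[255,0,0.04,0,0,0,0]]';python3 -m inch '[[255,0,0.04,0,0,0,0],[255,0,0.04,0,0,0,0],[255,0,0.04,0,0,0,0],[255,0,0.04,0,0,0,0],[255,-0.01,0.04,0,0,0,0]]';python3 -m inch '[[255,-0.01,0.04,0,0,0,0],[255,-0.01,0.04,0,0,0,0],[255,-0.01,0.04,0,0,0,0],[255,-0.001,0.025,0,0,0,0],[255,0,0,0,0,0,0]]';python3 -m inch '[[255,0,0,0.02,0,0,0],[255,0,0,0.03,0,0,0],[255,0,0,0.03,0,0,0],[255,0,0,0.03,0,0,0],[255,0,0,0,0,0,0]]'
```

```text
time_s: 21.9
position: [571.1, 79.0, 295.6]
orientation: [1.0, 0.001, 0.001, -0.001]
wrist_force: [0.0, -0.4, -0.9]
finger_gap: 34.5
gripper_force: 60.4
time_s: 22.4
position: [558.9, -121.7, 296.0]
orientation: [1.0, 0.001, 0.001, -0.0]
wrist_force: [0.5, 0.5, -1.5]
finger_gap: 33.9
gripper_force: 60.4
time_s: 22.9
position: [526.2, -270.4, 295.6]
orientation: [1.0, -0.003, -0.0, 0.001]
wrist_force: [0.4, 0.8, -1.3]
finger_gap: 33.8
gripper_force: 60.5
time_s: 23.4
position: [525.4, -262.9, 181.9]
orientation: [1.0, 0.002, -0.004, -0.002]
wrist_force: [-0.8, 0.5, -1.9]
finger_gap: 33.8
gripper_force: 60.5
```

```bash
python3 -m inch '[[255,0,0,0.014,0,0,0],[255,0,0,0.01,0,0,0],[255,0,0,0.003,0,0,0],[255,0,0,0,0,0,0],[255,0,0,0,0,0,0]]'; python3 -m inch '[[255,0,0,0.001,0,0,0],[255,0,0,0.001,0,0,0],[255,0,0,0,0,0,0],[255,0,0,0,0,0,0],[255,0,0,0,0,0,0]]'
```

```text
time_s: 23.9
position: [528.5, -265.3, 159.2]
orientation: [1.0, 0.001, 0.001, 0.0]
wrist_force: [-0.4, 0.5, -1.5]
finger_gap: 34.0
gripper_force: 60.5
time_s: 24.4
position: [528.1, -265.1, 156.6]
orientation: [1.0, 0.001, 0.0, 0.0]
wrist_force: [0.3, 1.0, -1.7]
finger_gap: 33.7
gripper_force: 60.5
```

Release, retreat, and look at the fallen bottle and the whole scene.

```bash
python3 -m inch '[[255,0,0,0.001,0,0,0],[255,0,0,0,0,0,0],[70,0,0,0,0,0,0],[70,0,0,0,0,0,0],[70,0,0,0,0,0,0]]';python3 -m inch '[[70,0,0,-0.01,0,0,0],[70,0,0,-0.03,0,0,0],[70,0,0,-0.04,0,0,0],[70,0,0,-0.04,0,0,0],[70,-0.03,0,-0.02,0,0,0]]'; python3 - <<'E'
from h import *
f=grab('top');g=grab('scene')
a=cv2.resize(f['img'][180:300,150:250],(500,600),interpolation=3);b=cv2.resize(g['img'][140:370,140:345],(267,300));c=cv2.resize(g['img'][250:390,400:520],(257,300),interpolation=3)
o=np.zeros((600,770,3),np.uint8);o[:,:500]=a;o[:300,500:767]=b;o[300:,500:757]=c
cv2.imwrite('pics/m1.png',o)
E
```

```text
time_s: 24.9
position: [528.0, -265.2, 155.4]
orientation: [1.0, 0.001, -0.0, 0.0]
wrist_force: [0.4, -0.3, -0.2]
finger_gap: 61.6
gripper_force: 0.0
time_s: 25.4
position: [501.8, -264.6, 299.9]
orientation: [1.0, 0.002, 0.004, 0.001]
wrist_force: [-0.3, -0.2, -0.2]
finger_gap: 62.1
gripper_force: 0.0
```

View pics/m1.png

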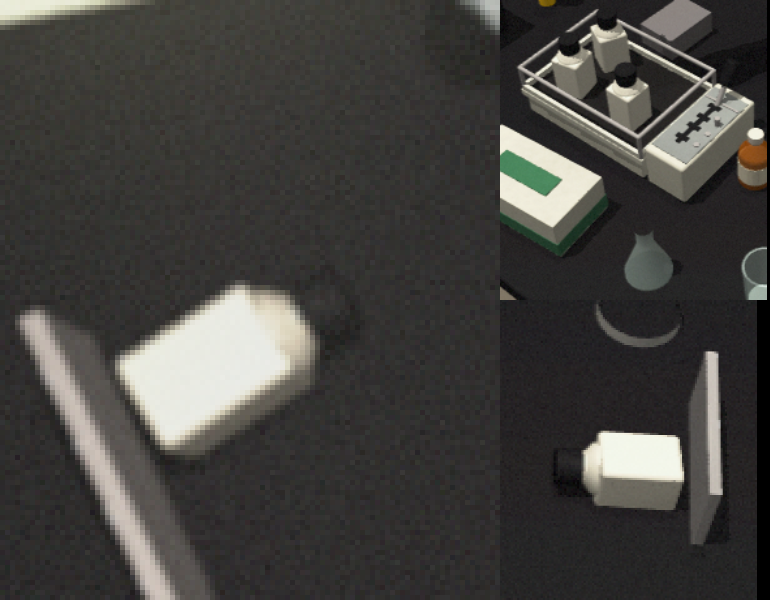

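The three bottles stand upright inside the rail. The fallen bottle has been knocked a little: body at (200,365), cap at (330,305). I re-measure it.

```bash
python3 - <<'E'
from h import *
np.set_printoptions(precision=1,suppress=True)
f=load('top');g=load('scene')
c=lambda u,v:((u/5+150-.5),(v/5+180-.5)); s=lambda u,v:((u-500)/2.142+400-.5,(v-300)/2.142+250-.5)
q=np.array([onz(f,*c(*p),54)[:2] for p in((117,358),(243,286),(290,355),(163,440))]);print(q)
qs=np.array([onz(g,*s(*p),54)[:2] for p in((683,436),(602,432),(602,464),(682,470))]);print('scene',qs)
cap=onz(f,*c(331,305),27)[:2];cs=onz(g,*s(570,472),27)[:2];print(cap,cs)
d1=q[1]-q[0];d2=q[2]-q[3];print([np.degrees(np.arctan2(d[1],d[0])) for d in(d1,d2,cap-q.mean(0))],np.linalg.norm(d1),np.linalg.norm(d2),np.linalg.norm(q[0]-q[3]),q.mean(0))
tri=two(f,c(331,305),g,s(570,472));print(tri)
E
```

```text
[[519.4 439.2]
 [557.9 377. ]
 [522.6 350.7]
 [477.7 412.8]]
scene [[472.1 415.2]
 [515.7 352. ]
 [548.1 370.9]
 [507.9 433.1]]
[553.2 337.1] [556. 345.]
[np.float64(-58.24370219584368), np.float64(-54.192808974156705), np.float64(-59.672345817317364)] 73.1902817705647 76.60766332113923 49.332756139599034 [519.4 394.9]
(array([553. , 341. ,  20.4]), np.float64(5.468754741654428))
```

```bash
python3 -m inch '[[0,0,-0.02,0,0,0,0],[0,0,-0.04,0,0,0,0],[0,0.005,-0.046,0,0,0,0],[0,0.005,-0.046,0,0,0,0],[0,0.005,-0.046,0,0,0,0]]';python3 -m inch '[[0,0.005,-0.046,0,0,0,0],[0,0.005,-0.046,0,0,0,0],[0,0,-0.046,0,0,0,0],[0,0,-0.046,0,0,0,0],[0,0,-0.046,0,0,0,0]]';python3 -m inch '[[0,0,-0.046,0,0,0,0],[0,0,-0.046,0,0,0,0],[0,0,-0.046,0,0,0,0],[0,0,-0.046,0,0,0,0],[0,0,-0.04,0,0,0,0]]';python3 -m inch '[[0,0,0,0,0,0,-0.143],[0,0,0,0,0,0,-0.143],[0,0,0,0,0,0,-0.143],[0,0,0,0,0,0,-0.143],[0,0,0,0,0,0,-0.143]]';python3 -m inch '[[0,0,0,0,0,0,-0.143],[0,0,0,0,0,0,-0.143],[0,0,0,0,0,0,-0.143],[0,0,0,0,0,0,-0.143],[0,0,0,0,0,0,-0.143]]';python3 -m inch '[[0,0,0,0,0,0,-0.143],[0,0,0,0,0,0,-0.143],[0,0,0,0,0,0,-0.143],[0,0,0,0,0,0,-0.143],[0,0,0,0,0,0,-0.143]]';python3 -m inch '[[0,0,0,0,0.131,0,0],[0,0,0,0,0.131,0,0],[0,0,0,0,0.131,0,0],[0,0,0,0,0.131,0,0],[0,0,0,0,0.131,0,0]]';python3 -m inch '[[0,0,0,0,0.13,0,0],[0,0,0,0,0,0,0],[0,0,0,0,0,0,0],[0,0,0,0,0,0,0],[0,0,0,0,0,0,0]]'
```

```text
time_s: 26.0
position: [512.7, -65.3, 295.4]
orientation: [1.0, 0.001, -0.0, -0.0]
wrist_force: [0.2, -0.4, 0.5]
finger_gap: 85.1
gripper_force: 0.0
time_s: 26.5
position: [522.1, 164.8, 295.3]
orientation: [1.0, 0.001, -0.0, 0.0]
wrist_force: [1.1, -0.1, 0.3]
finger_gap: 85.5
gripper_force: 0.0
time_s: 27.0
position: [521.3, 389.5, 294.9]
orientation: [1.0, 0.001, -0.001, -0.0]
wrist_force: [0.2, 0.4, 0.4]
finger_gap: 85.6
gripper_force: 0.0
time_s: 27.5
position: [521.8, 387.1, 294.8]
orientation: [0.935, 0.354, -0.001, -0.0]
wrist_force: [-0.1, 0.3, 0.3]
finger_gap: 85.4
gripper_force: 0.0
time_s: 28.0
position: [521.9, 386.9, 294.9]
orientation: [0.753, 0.658, -0.0, -0.0]
wrist_force: [0.1, 0.2, 0.4]
finger_gap: 85.5
gripper_force: 0.0
time_s: 28.5
position: [522.0, 386.9, 294.9]
orientation: [0.475, 0.88, -0.0, -0.0]
wrist_force: [0.1, -0.2, 0.0]
finger_gap: 85.7
gripper_force: 0.0
time_s: 29.0
position: [513.0, 382.8, 267.2]
orientation: [0.454, 0.85, -0.239, -0.119]
wrist_force: [-0.1, 0.7, -2.6]
finger_gap: 85.2
gripper_force: 0.0
time_s: 29.5
position: [508.1, 379.4, 261.5]
orientation: [0.45, 0.846, -0.257, -0.125]
wrist_force: [0.1, 0.2, 0.1]
finger_gap: 85.3
gripper_force: 0.0
```

I put the tilt in wx instead of wy, so I work out the correction.

```bash
cat >> h.py <<'E'
def plan(pos,h,t):
    "rows info: shift(mm,in tool frame now) & rotvec to reach heading h deg, tilt t rad about tool y"
    s=robot.state();C=R.from_quat(s['orientation']);H=np.radians(h)
    D=R.from_matrix(np.array([[np.cos(H),np.sin(H),0],[np.sin(H),-np.cos(H),0],[0,0,-1]]))*R.from_rotvec([0,t,0])
    np.set_printoptions(precision=3,suppress=True)
    print('pos',s['position'],'j',s['joint_pos'],'shift',C.inv().apply(np.array(pos)-s['position']),'rot',(C.inv()*D).as_rotvec())
E
python3 -c "
from h import *
plan([523,387.7,295],123,0)"
```

```text
pos [508.103 379.39  261.517] j [-0.518  0.789 -0.309  1.133  0.127  1.823 -0.216] shift [ -2.234  -4.108 -37.285] rot [-0.579  0.027  0.017]
```

```bash
python3 -m inch '[[0,0,0,-0.008,-0.116,0.005,0.003],[0,0,0,-0.008,-0.116,0.005,0.003],[0,0,0,-0.008,-0.116,0.005,0.003],[0,0,0,-0.008,-0.116,0.005,0.003],[0,0,0,0,-0.116,0.005,0.003]]';python3 -m inch '[[0,0,0,0,0,0.131,0],[0,0,0,0,0,0.131,0],[0,0,0,0,0,0.131,0],[0,0,0,0,0,0.131,0],[0,0,0,0,0,0.131,0]]';python3 -m inch '[[0,0,0,0,0,0.13,0],[0,0,0,0,0,0,0],[0,0,0,0,0,0,0],[0,0,0,0,0,0,0],[0,0,0,0,0,0,0]]';python3 -c "
from h import *
plan([523-.545*50,387.7-.839*50,66],123,.785)"
```

```text
time_s: 30.0
position: [519.0, 387.4, 292.5]
orientation: [0.476, 0.879, 0.003, 0.003]
wrist_force: [-0.3, 0.2, -0.8]
finger_gap: 85.3
gripper_force: 0.0
time_s: 30.5
position: [519.0, 386.1, 292.2]
orientation: [0.451, 0.833, 0.155, -0.282]
wrist_force: [0.2, -0.2, -0.6]
finger_gap: 85.4
gripper_force: 0.0
time_s: 31.0
position: [517.2, 388.1, 291.4]
orientation: [0.439, 0.814, 0.181, -0.334]
wrist_force: [-0.1, 0.2, -0.3]
finger_gap: 85.4
gripper_force: 0.0
pos [517.196 388.15  291.39 ] j [ 0.033  0.609 -0.577  1.547 -0.491  1.205  0.32 ] shift [-175.095  -41.53   143.789] rot [-0.003  0.006  0.005]
```

```bash
python3 -c "
from h import *
plan([523+.545*50,387.7-.839*50,66],123,.785)"
```

```text
pos [517.196 388.15  291.39 ] j [ 0.033  0.609 -0.577  1.547 -0.491  1.205  0.32 ] shift [-196.446    4.017  122.816] rot [-0.003  0.006  0.005]
```

```bash
python3 -m inch '[[0,-0.03,0.001,0.019,0,0,0],[0,-0.035,0.001,0.022,0,0,0],[0,-0.035,0.001,0.022,0,0,0],[0,-0.035,0.001,0.022,0,0,0],[0,-0.03,0,0.019,0,0,0]]';python3 -m inch '[[0,-0.03,0,0.019,0,0,0],[0,-0.001,0,0,0,0,0],[0,0,0,0,0,0,0],[0,0,0,0,0,0,0],[0,0,0,0,0,0,0]]'; python3 - <<'E'
from h import *
plan([523,387.7,15.5],123,.785)
f=grab('top');g=grab('scene')
a=cv2.resize(f['img'][200:300,150:250],(400,400),interpolation=3);c=cv2.resize(g['img'][270:370,390:490],(400,400),interpolation=3)
cv2.imwrite('pics/m2.png',np.hstack([a,c]))
E
```

```text
time_s: 31.5
position: [545.3, 352.1, 98.6]
orientation: [0.44, 0.814, 0.18, -0.334]
wrist_force: [-0.3, -0.1, -0.0]
finger_gap: 85.4
gripper_force: 0.0
time_s: 32.0
position: [551.1, 345.3, 67.0]
orientation: [0.44, 0.814, 0.182, -0.333]
wrist_force: [0.1, -0.4, 0.1]
finger_gap: 85.7
gripper_force: 0.0
pos [551.072 345.314  66.99 ] j [ 0.055  0.917 -0.509  1.582 -0.426  0.979  0.55 ] shift [-0.008 -0.43  72.358] rot [-0.     0.006  0.004]
```

View pics/m2.png

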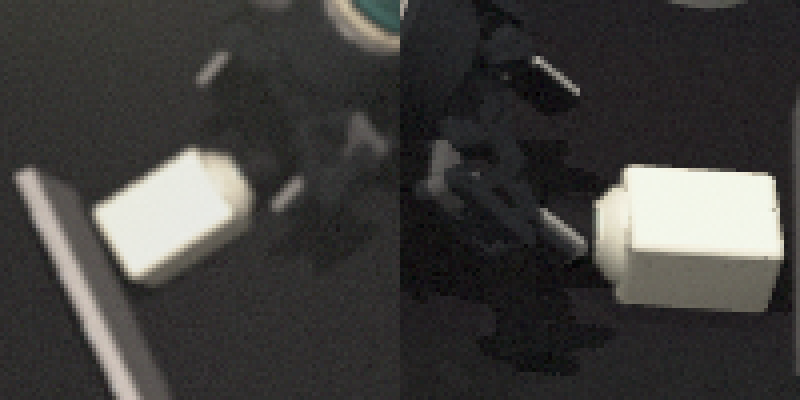

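```bash
python3 - <<'E'
from h import *
f=load('top');g=load('scene')
print(onz(f,150+249.5/4,200+130.5/4,72),onz(g,390+560/4-100,270+150/4,72))
# fresh body centre
for n,d in(('t',f),('s',g)):
    hsv=cv2.cvtColor(d['img'],cv2.COLOR_BGR2HSV);m=((hsv[...,1]<60)&(hsv[...,2]>190)).astype(np.uint8)
    k,l,s,c=cv2.connectedComponentsWithStats(m)
    for i in range(1,k):
        x,y=c[i]
        if s[i,4]>150 and ((n=='t' and 170<x<215 and 230<y<275)or(n=='s' and 430<x<500 and 290<y<360)):
            cn=cv2.findContours((l==i).astype(np.uint8),0,2)[0][0]; b=cv2.boxPoints(cv2.minAreaRect(cn)); q=np.array([onz(d,*p,54)[:2] for p in b]);e=[q[1]-q[0],q[2]-q[1]]
            print(n,s[i,4],q.mean(0),[np.degrees(np.arctan2(v[1],v[0])) for v in e],[np.linalg.norm(v) for v in e])
E
```

```text
[566.04090986 336.73369378  72.        ] [542.56445318 324.92775994  72.        ]
t 655 [519.79855546 387.84033898] [np.float64(-55.876610016468916), np.float64(-145.65927794757553)] [np.float64(90.1014490930752), np.float64(51.76161728375909)]
t 171 [463.94894452 444.17521025] [np.float64(-63.20806004400219), np.float64(-151.67521303074454)] [np.float64(7.98789497962318), np.float64(166.3765341891418)]
s 269 [437.11979586 428.90258497] [np.float64(130.73572224672017), np.float64(28.4904525818727)] [np.float64(9.304684046595032), np.float64(172.2975951650514)]
s 882 [521.33336379 390.19341304] [np.float64(-151.5836066544948), np.float64(124.50697157424999)] [np.float64(52.22629264017033), np.float64(94.33912717036452)]
```

```bash
python3 -m inch '[[0,0,0,0.02,0,0,0],[0,0,0,0.02,0,0,0],[0,0,0,0.02,0,0,0],[0,0,0,0.012,0,0,0],[0,0,0,0,0,0,0]]';python3 -m inch '[[255,0,0,0,0,0,0],[255,0,0,0,0,0,0],[255,0,0,0,0,0,0],[255,0,0,0,0,0,0],[255,0,0,0,0,0,0]]'
```

```text
time_s: 32.6
position: [520.9, 387.4, 12.8]
orientation: [0.44, 0.813, 0.18, -0.336]
wrist_force: [-0.7, -0.5, 0.2]
finger_gap: 85.6
gripper_force: 0.0
time_s: 33.1
position: [524.1, 385.6, 14.0]
orientation: [0.441, 0.813, 0.181, -0.334]
wrist_force: [0.9, -3.7, 5.2]
finger_gap: 53.0
gripper_force: 63.5
```

```bash
python3 -m inch '[[255,0.01,0,-0.01,0,0,0],[255,0.02,0,-0.02,0,0,0],[255,0.022,0,-0.022,0,0,0],[255,0.022,0,-0.022,0,0,0],[255,0.018,0,-0.018,0,0,0]]';python3 -m inch '[[255,-0.012,0,-0.012,0,0,0],[255,-0.018,0,-0.018,0,0,0],[255,-0.018,0,-0.018,0,0,0],[255,-0.018,0,-0.018,0,0,0],[255,-0.012,0,-0.012,0,0,0]]';python3 -m inch '[[255,0,0,0,0,-0.1,0],[255,0,0,0,0,-0.13,0],[255,0,0,0,0,-0.14,0],[255,0,0,0,0,-0.14,0],[255,0,0,0,0,-0.14,0]]';python3 -m inch '[[255,0,0,0,0,-0.14,0],[255,0,0,0,0,-0.14,0],[255,0,0,0,0,-0.14,0],[255,0,0,0,0,-0.14,0],[255,0,0,0,0,-0.14,0]]';python3 -m inch '[[255,0,0,0,0,-0.13,0],[255,0,0,0,0,-0.09,0],[255,0,0,0,0,0,0],[255,0,0,0,0,0,0],[255,0,0,0,0,0,0]]'; python3 - <<'E'
from h import *
plan([584,294,60],123,-.785)
f=grab('top');g=grab('scene')
a=cv2.resize(f['img'][180:300,150:270],(400,400),interpolation=3);c=cv2.resize(g['img'][210:360,350:500],(400,400),interpolation=3)
cv2.imwrite('pics/m3.png',np.hstack([a,c]))
E
```

```text
time_s: 33.6
position: [522.4, 387.3, 145.4]
orientation: [0.44, 0.813, 0.181, -0.334]
wrist_force: [0.7, 0.5, -2.0]
finger_gap: 53.1
gripper_force: 63.2
time_s: 34.1
position: [584.3, 291.0, 141.9]
orientation: [0.443, 0.813, 0.18, -0.334]
wrist_force: [0.8, -0.7, -2.3]
finger_gap: 53.4
gripper_force: 63.2
time_s: 34.6
position: [583.0, 293.9, 144.1]
orientation: [0.476, 0.877, 0.029, -0.055]
wrist_force: [-0.4, -0.3, -3.1]
finger_gap: 53.4
gripper_force: 63.1
time_s: 35.1
position: [582.3, 295.3, 144.2]
orientation: [0.456, 0.843, -0.135, 0.249]
wrist_force: [-0.1, -1.5, -2.7]
finger_gap: 53.3
gripper_force: 63.2
time_s: 35.6
position: [583.8, 293.1, 144.5]
orientation: [0.441, 0.811, -0.184, 0.338]
wrist_force: [-0.4, -1.0, -2.6]
finger_gap: 53.3
gripper_force: 63.2
pos [583.751 293.074 144.471] j [-0.977  0.705  0.176  1.678  0.726  1.127 -0.699] shift [60.389  0.748 59.068] rot [-0.001  0.004 -0.   ]
```

View pics/m3.png

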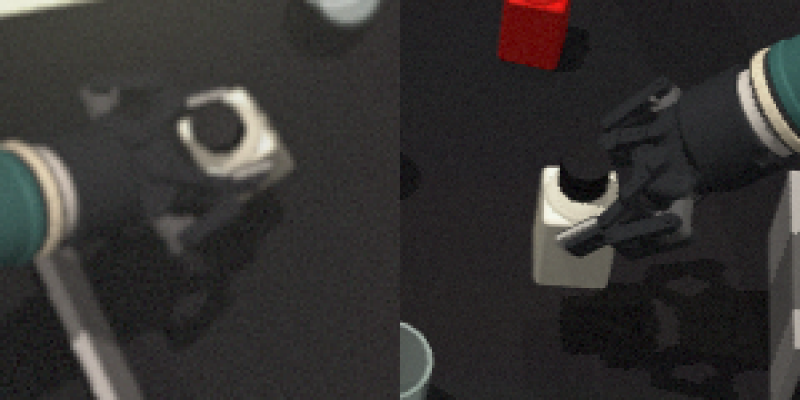

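Bottle 5 is upright in the grip, cap at (218,125). I lower it onto the bench.

```bash
python3 -m inch '[[255,0.01,0,0.01,0,0,0],[255,0.018,0,0.018,0,0,0],[255,0.018,0,0.018,0,0,0],[255,0.01,0,0.01,0,0,0],[255,0.004,0,0.004,0,0,0]]';python3 -m inch '[[255,0.002,0,0.002,0,0,0],[255,0.001,0,0.001,0,0,0],[255,0,0,0,0,0,0],[255,0,0,0,0,0,0],[255,0,0,0,0,0,0]]'
```

```text
time_s: 36.2
position: [582.3, 293.1, 56.9]
orientation: [0.439, 0.812, -0.185, 0.338]
wrist_force: [-0.4, 0.0, -1.2]
finger_gap: 53.3
gripper_force: 63.2
time_s: 36.7
position: [583.1, 294.5, 55.4]
orientation: [0.44, 0.812, -0.183, 0.338]
wrist_force: [-0.3, -0.1, -2.3]
finger_gap: 53.2
gripper_force: 63.2
```

```bash
python3 -m inch '[[255,0.001,0,0.001,0,0,0],[255,0.001,0,0.001,0,0,0],[255,0,0,0,0,0,0],[255,0,0,0,0,0,0],[255,0,0,0,0,0,0]]'
```

```text
time_s: 37.2
position: [583.0, 294.5, 53.2]
orientation: [0.44, 0.811, -0.184, 0.339]
wrist_force: [-3.2, 0.4, 5.6]
finger_gap: 53.6
gripper_force: 63.7
```

```bash
python3 -m inch '[[0,0,0,0,0,0,0],[0,0,0,0,0,0,0],[0,0,0,0,0,0,0],[0,0,0,0,0,0,0],[0,0,0,0,0,0,0]]';python3 -m inch '[[0,0,0,-0.02,0,0,0],[0,0,0,-0.04,0,0,0],[0,0,0,-0.05,0,0,0],[0,0,0,-0.05,0,0,0],[0,0,0,-0.05,0,0,0]]';python3 -m inch '[[0,0,0,-0.01,0,0.131,0],[0,0,0,0,0,0.131,0],[0,0,0,0,0,0.131,0],[0,0,0,0,0,0.131,0],[0,0,0,0,0,0.131,0]]';python3 -m inch '[[70,0,0,0,0,0.13,0],[70,0,0,0,0,0,0],[70,0,0,0,0,0,0],[70,0,0,0,0,0,0],[70,0,0,0,0,0,0]]'; python3 - <<'E'
from h import *
plan([590,282,200],123,0)
f=grab('top');g=grab('scene')
a=cv2.resize(f['img'][180:300,150:270],(400,400),interpolation=3);c=cv2.resize(g['img'][210:360,340:490],(400,400),interpolation=3)
cv2.imwrite('pics/m4.png',np.hstack([a,c]))
E
```

```text
time_s: 37.7
position: [582.9, 294.1, 51.8]
orientation: [0.439, 0.812, -0.184, 0.338]
wrist_force: [-0.4, -0.1, 0.3]
finger_gap: 85.2
gripper_force: 0.0
time_s: 38.2
position: [500.6, 420.0, 201.1]
orientation: [0.44, 0.812, -0.184, 0.338]
wrist_force: [-0.2, 0.6, -1.0]
finger_gap: 85.5
gripper_force: 0.0
time_s: 38.7
position: [497.8, 425.6, 207.8]
orientation: [0.475, 0.877, -0.031, 0.057]
wrist_force: [-0.3, 0.1, -0.4]
finger_gap: 85.2
gripper_force: 0.0
time_s: 39.2
position: [495.8, 427.2, 206.2]
orientation: [0.475, 0.88, -0.002, 0.002]
wrist_force: [-0.4, -1.0, -0.2]
finger_gap: 61.9
gripper_force: 0.0
pos [495.769 427.189 206.245] j [-0.673  0.507 -0.127  1.605  0.077  1.038 -0.242] shift [-173.048   -1.032    7.179] rot [-0.002  0.005  0.006]
```

View pics/m4.png

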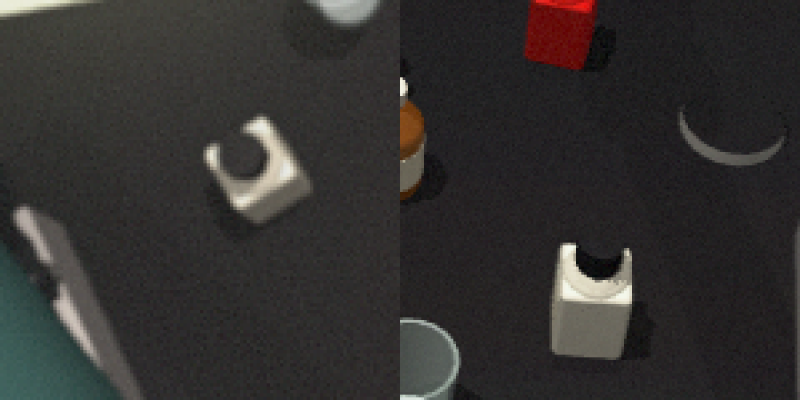

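Bottle 5 stands upright on its own, cap at (242,157) in the left crop.

```bash
python3 - <<'E'
from h import *
f=load('top');P=onz(f,150+241/3.333-.5,180+156/3.333-.5,117);print(P)
plan([P[0],P[1],206],123,0)
E
```

```text
[574.20670095 304.15264665 117.        ]
pos [496.2   426.782 206.32 ] j [-0.673  0.507 -0.127  1.605  0.077  1.038 -0.242] shift [-145.318   -2.107    1.1  ] rot [-0.002  0.005  0.005]
```

```bash
python3 -m inch '[[70,-0.03,-0.001,0,0,0,0],[70,-0.04,-0.001,0,0,0,0],[70,-0.04,0,0,0,0,0],[70,-0.035,0,0,0,0,0],[70,0,0,0,0,0,0]]';python3 -m inch '[[70,0,0,0.03,0,0,0],[70,0,0,0.04,0,0,0],[70,0,0,0.03,0,0,0],[70,0,0,0.012,0,0,0],[70,0,0,0,0,0,0]]';python3 -m inch '[[255,0,0,0,0,0,0],[255,0,0,0,0,0,0],[255,0,0,0,0,0,0],[255,0,0,0,0,0,0],[255,0,0,0,0,0,0]]';python3 -m inch '[[255,0,0,-0.02,0,0,0],[255,0,0,-0.04,0,0,0],[255,0,0,-0.05,0,0,0],[255,0,0,-0.05,0,0,0],[255,0,0,-0.04,0,0,0]]';python3 -c "
from h import *
plan([565,-40,295],123,0);plan([526,-135.5,295],123,0)"
```

```text
time_s: 39.8
position: [578.7, 296.6, 207.3]
orientation: [0.48, 0.877, -0.003, 0.004]
wrist_force: [0.9, -0.9, -0.7]
finger_gap: 62.1
gripper_force: 0.0
time_s: 40.3
position: [573.8, 302.6, 93.6]
orientation: [0.476, 0.88, -0.003, 0.001]
wrist_force: [-0.1, 0.0, -0.6]
finger_gap: 62.1
gripper_force: 0.0
time_s: 40.8
position: [576.5, 303.0, 97.8]
orientation: [0.476, 0.879, -0.0, 0.003]
wrist_force: [-1.8, 0.3, 7.2]
finger_gap: 33.8
gripper_force: 60.4
time_s: 41.3
position: [575.3, 303.1, 299.1]
orientation: [0.476, 0.879, -0.0, 0.003]
wrist_force: [0.7, 1.4, -1.7]
finger_gap: 34.2
gripper_force: 60.3
pos [575.33  303.099 299.055] j [-0.467  0.416 -0.098  1.524  0.048  1.202  0.003] shift [-281.78  -195.993    5.186] rot [0.002 0.005 0.002]
pos [575.33  303.099 299.055] j [-0.467  0.416 -0.098  1.524  0.048  1.202  0.003] shift [-340.495 -280.809    5.346] rot [0.002 0.005 0.002]
```

```bash
python3 -m inch '[[255,-0.02,-0.014,0,0,0,0],[255,-0.035,-0.024,0,0,0,0],[255,-0.035,-0.024,0,0,0,0],[255,-0.035,-0.024,0,0,0,0],[255,-0.035,-0.024,0,0,0,0]]';python3 -m inch '[[255,-0.035,-0.024,0,0,0,0],[255,-0.035,-0.024,0,0,0,0],[255,-0.035,-0.024,0,0,0,0],[255,-0.018,-0.014,0,0,0,0],[255,-0.02,-0.028,0,0,0,0]]';python3 -m inch '[[255,-0.02,-0.028,0,0,0,0],[255,-0.018,-0.028,0,0,0,0],[255,0,0,0,0,0,0],[255,0,0,0,0,0,0],[255,0,0,0,0,0,0]]';python3 -c "
from h import *
plan([524,-135.5,160],123,0)"
```

```text
time_s: 41.8
position: [569.7, 107.1, 296.6]
orientation: [0.476, 0.879, -0.002, 0.002]
wrist_force: [0.9, -1.3, -1.5]
finger_gap: 33.9
gripper_force: 60.4
time_s: 42.3
position: [553.1, -73.6, 297.4]
orientation: [0.476, 0.879, -0.001, 0.002]
wrist_force: [1.3, -0.6, -2.8]
finger_gap: 33.7
gripper_force: 60.4
time_s: 42.8
position: [527.0, -134.3, 297.6]
orientation: [0.476, 0.88, -0.001, 0.002]
wrist_force: [0.2, 0.3, -1.0]
finger_gap: 33.7
gripper_force: 60.4
pos [ 527.008 -134.283  297.611] j [ 0.11   0.22   0.089  1.796 -0.017  1.123  0.784] shift [  1.266  -3.096 137.609] rot [-0.001  0.005  0.003]
```

```bash
python3 -m inch '[[255,0.001,-0.002,0.02,0,0,0],[255,0,0,0.04,0,0,0],[255,0,0,0.04,0,0,0],[255,0,0,0.025,0,0,0],[255,0,0,0.01,0,0,0]]';python3 -m inch '[[255,0,0,0.002,0,0,0],[255,0,0,0.001,0,0,0],[255,0,0,0,0,0,0],[255,0,0,0,0,0,0],[255,0,0,0,0,0,0]]';python3 -m inch '[[255,0,0,0.001,0,0,0],[255,0,0,0.001,0,0,0],[255,0,0,0,0,0,0],[255,0,0,0,0,0,0],[255,0,0,0,0,0,0]]'
```

```text
time_s: 43.3
position: [523.5, -134.5, 159.7]
orientation: [0.475, 0.88, -0.002, -0.001]
wrist_force: [0.3, 1.2, -1.6]
finger_gap: 33.6
gripper_force: 60.4
time_s: 43.8
position: [525.3, -136.5, 160.4]
orientation: [0.476, 0.879, -0.001, 0.003]
wrist_force: [-1.0, 0.4, -2.2]
finger_gap: 34.1
gripper_force: 60.4
time_s: 44.3
position: [524.7, -136.5, 157.5]
orientation: [0.476, 0.879, -0.002, 0.002]
wrist_force: [-0.3, 1.1, -3.1]
finger_gap: 33.7
gripper_force: 60.4
```

```bash
python3 -m inch '[[255,0,0,0.001,0,0,0],[255,0,0,0.001,0,0,0],[255,0,0,0,0,0,0],[255,0,0,0,0,0,0],[255,0,0,0,0,0,0]]'
```

```text
time_s: 44.8
position: [525.0, -136.7, 156.8]
orientation: [0.476, 0.879, -0.002, 0.002]
wrist_force: [-4.0, 0.1, 7.8]
finger_gap: 34.3
gripper_force: 61.6
```

```bash
python3 -m inch '[[70,0,0,0,0,0,0],[70,0,0,0,0,0,0],[70,0,0,0,0,0,0],[70,0,0,0,0,0,0],[70,0,0,-0.02,0,0,0]]';python3 -m inch '[[70,0,0,-0.03,0,0,0],[70,0,0,-0.04,0,0,0],[70,0,0,-0.04,0,0,0],[100,0,0,-0.03,0,0,0],[100,0,0,0,0,0,0.143]]';python3 -m inch '[[100,0,0,0,0,0,0.143],[100,0,0,0,0,0,0.143],[100,0,0,0,0,0,0.143],[100,0,0,0,0,0,0.143],[100,0,0,0,0,0,0.143]]';python3 -m inch '[[100,0,0,0,0,0,0.143],[100,0,0,0,0,0,0.143],[100,0,0,0,0,0,0.143],[100,0,0,0,0,0,0.143],[100,0,0,0,0,0,0.143]]';python3 -m inch '[[100,0,0,0,0,0,0.143],[100,0,0,0,0,0,0.143],[100,0,0,0,0,0,0.143],[100,0,0,0,0,0,0.143],[100,-0.03,0.03,0,0,0,0]]';python3 -m inch '[[100,-0.03,0.04,0,0,0,0],[100,0,0.04,0,0,0,0],[100,0,0.04,0,0,0,0],[100,0,0,0,0,0,0],[100,0,0,0,0,0,0]]'; python3 - <<'E'
from h import *
plan([523,-15.5,300],0,0)
f=grab('top');g=grab('scene')
a=cv2.resize(f['img'][185:285,325:405],(400,500),interpolation=3);c=cv2.resize(g['img'][140:290,220:340],(400,500),interpolation=3)
cv2.imwrite('pics/e1.png',np.hstack([a,c]));cv2.imwrite('/tmp/sc.png',g['img'])
E
```

```text
time_s: 45.3
position: [522.8, -135.9, 173.3]
orientation: [0.476, 0.879, -0.003, -0.001]
wrist_force: [0.4, 0.3, -0.1]
finger_gap: 61.7
gripper_force: 0.0
time_s: 45.8
position: [526.8, -136.2, 320.4]
orientation: [0.539, 0.842, 0.0, 0.006]
wrist_force: [0.5, 0.2, -0.5]
finger_gap: 52.2
gripper_force: 0.0
time_s: 46.3
position: [524.4, -135.6, 315.3]
orientation: [0.801, 0.599, -0.001, 0.002]
wrist_force: [0.0, 0.2, -0.7]
finger_gap: 51.9
gripper_force: 0.0
time_s: 46.8
position: [524.4, -135.6, 315.3]
orientation: [0.96, 0.281, -0.0, 0.002]
wrist_force: [0.2, -0.5, -0.3]
finger_gap: 51.5
gripper_force: 0.0
time_s: 47.3
position: [497.3, -161.6, 314.9]
orientation: [1.0, 0.004, 0.001, 0.002]
wrist_force: [-0.1, -0.2, -0.6]
finger_gap: 52.0
gripper_force: 0.0
time_s: 47.8
position: [464.7, -286.5, 315.8]
orientation: [1.0, 0.001, 0.0, 0.002]
wrist_force: [1.1, -0.1, -0.5]
finger_gap: 51.8
gripper_force: 0.0
pos [ 464.655 -286.455  315.782] j [ 0.103  0.212  0.455  1.788 -0.097  1.162 -0.982] shift [  58.765 -270.931   14.579] rot [ 0.005 -0.001  0.002]
```

View pics/e1.png

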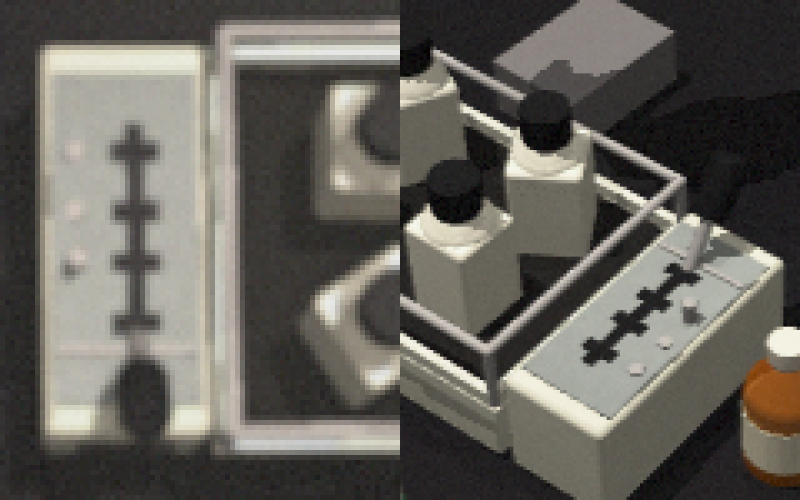

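All visible bottles stand, the pin is upright at (690,308) right, and the lever is in stop with its grip at (144,398) left and (720,185) right. I triangulate the grip.

```bash
python3 - <<'E'
from h import *
np.set_printoptions(precision=1,suppress=True)
f=load('top');g=load('scene')
print(two(f,(353.3,264.1),g,(316.1,195)))
# tip of grip and slot notches at z=92
print(onz(f,325+145/5,185+432/5,165))
for v in(150,210,262,322):print(onz(f,325+136/5-.5,185+v/5-.5,92))
for v in(148,208,260):print(onz(f,325+74/5-.5,185+v/5-.5,94))
for u,v in((597,352),(628,323),(655,298),(682,272)):print('s',onz(g,(u-400)/3.333+220-.5,v/3.333+140-.5,92))
E
```

```text
(array([483. , -17.2, 142.2]), np.float64(2.2521840726114397))
[463.9 -18.7 165. ]
[615.  -15.6  92. ]
[584.2 -15.9  92. ]
[557.8 -16.1  92. ]
[527.6 -16.4  92. ]
[615.   15.6  94. ]
[584.3  15.2  94. ]
[557.9  14.8  94. ]
s [615.1 -14.8  92. ]
s [582.8 -15.7  92. ]
s [554.2 -16.4  92. ]
s [524.2 -17.8  92. ]
```

```bash
python3 -m inch '[[100,0.003,-0.03,0,0,0,0],[100,0.004,-0.04,0,0,0,0],[100,0.004,-0.04,0,0,0,0],[100,0.004,-0.04,0,0,0,0],[100,0.004,-0.04,0,0,0,0]]';python3 -m inch '[[100,0,-0.04,0,0,0,0],[100,0,-0.04,0.03,0,0,0],[100,0,0,0.04,0,0,0],[100,0,0,0.03,0,0,0],[100,0,0,0,0,0,0]]';python3 - <<'E'
from h import *
plan([485,-16.5,122],0,0)
f=grab('top');g=grab('scene')
c=cv2.resize(g['img'][140:260,250:360],(550,600),interpolation=3)
cv2.imwrite('pics/e2.png',c)
E
```

```text
time_s: 48.4
position: [483.2, -92.6, 315.4]
orientation: [1.0, 0.003, 0.001, 0.002]
wrist_force: [1.1, -0.2, 0.5]
finger_gap: 51.9
gripper_force: 0.0
time_s: 48.9
position: [480.0, -14.6, 211.5]
orientation: [1.0, 0.003, -0.003, 0.003]
wrist_force: [0.0, -0.1, -0.2]
finger_gap: 51.6
gripper_force: 0.0
pos [480.032 -14.575 211.47 ] j [-0.25   0.205  0.235  2.036 -0.053  0.913 -1.55 ] shift [ 5.534  1.487 89.445] rot [0.005 0.006 0.007]
```

View pics/e2.png

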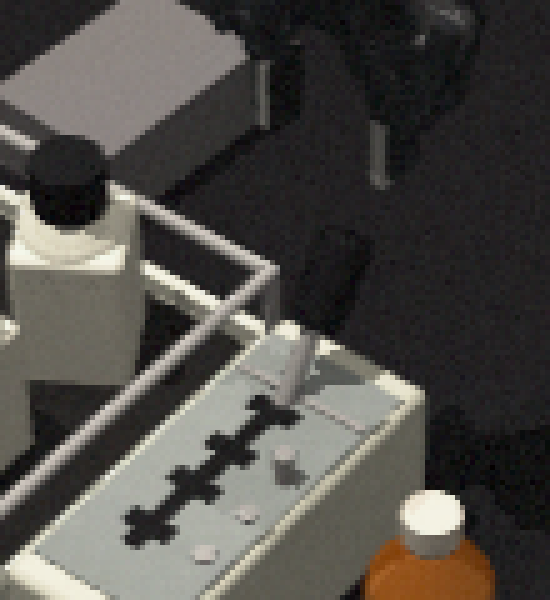

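I have now viewed 15 pictures, one over the limit of 14. From here I check numerically only.

```bash
python3 -m inch '[[100,0.003,0.002,0.03,0,0,0],[100,0,0,0.03,0,0,0],[100,0,0,0.02,0,0,0],[100,0,0,0.01,0,0,0],[100,0,0,0,0,0,0]]';python3 -m inch '[[255,0,0,0,0,0,0],[255,0,0,0,0,0,0],[255,0,0,0,0,0,0],[255,0,0,0,0,0,0],[255,0,0,0,0,0,0]]'
```

```text
time_s: 49.5
position: [486.8, -18.6, 125.3]
orientation: [1.0, 0.002, 0.001, 0.002]
wrist_force: [0.1, 0.2, 0.1]
finger_gap: 52.2
gripper_force: 0.0
time_s: 50.0
position: [486.8, -18.0, 126.1]
orientation: [1.0, 0.002, 0.001, 0.002]
wrist_force: [-4.3, 2.5, 6.6]
finger_gap: 24.4
gripper_force: 58.8
```

Gap 24.4 (the 36 mm caps read about 34), so the 26 mm grip is properly held. I throw the lever to 0.37.

```bash
python3 -m inch '[[255,0.0095,0,-0.0055,0,0,0],[255,0.01,0,-0.0045,0,0,0],[255,0.0105,0,-0.004,0,0,0],[255,0.0105,0,-0.0035,0,0,0],[255,0.011,0,-0.0025,0,0,0]]';python3 -m inch '[[255,0,0,0,0,0,0],[255,0,0,0,0,0,0],[255,0,0,0,0,0,0],[255,0,0,0,0,0,0],[255,0,0,0,0,0,0]]'
```

```text
time_s: 50.5
position: [535.7, -16.9, 144.2]
orientation: [1.0, 0.002, -0.002, 0.002]
wrist_force: [1.9, 1.4, -13.9]
finger_gap: 22.4
gripper_force: 59.5
time_s: 51.0
position: [538.5, -16.8, 144.1]
orientation: [1.0, 0.004, 0.001, 0.002]
wrist_force: [4.3, 4.5, -12.1]
finger_gap: 21.5
gripper_force: 60.0
```

```bash
python3 -m inch '[[100,0,0,0,0,0,0],[100,0,0,0,0,0,0],[100,0,0,0,0,0,0],[100,0,0,0,0,0,0],[100,0,0,-0.02,0,0,0]]';python3 -m inch '[[100,0,0,-0.05,0,0,0],[100,0,0,-0.05,0,0,0],[100,-0.03,0.03,-0.03,0,0,0],[100,-0.03,0.04,0,0,0,0],[100,0,0.04,0,0,0,0]]';python3 -m inch '[[100,0,0.04,0,0,0,0],[100,0,0.04,0,0,0,0],[100,0,0.04,0,0,0,0],[100,0,0.03,0,0,0,0],[100,0,0,0,0,0,0]]';python3 - <<'E'
from h import *
np.set_printoptions(precision=1,suppress=True)
f=grab('top');g=grab('scene'); pf=np.load('/tmp/top.npz')
# dark & unsaturated pixels in scene/top near the grip: print compact maps of the grey level
a=f['img'][214:276:2,340:372:2].mean(2); print('top',a.shape)
for r,row in zip(range(214,276,2),a): print(r,' '.join('%3d'%v for v in row))
for q in(0,.37,.74):
    print(q,[ (proj(f,[570.5+r*np.sin(q-.555),-16.5,20+r*np.cos(q-.555)]),proj(g,[570.5+r*np.sin(q-.555),-16.5,20+r*np.cos(q-.555)])) for r in(90,110,150)])
E
```

```text
time_s: 51.5
position: [536.1, -18.6, 163.3]
orientation: [1.0, 0.002, -0.002, 0.003]
wrist_force: [0.3, -0.1, -0.4]
finger_gap: 51.6
gripper_force: 0.0
time_s: 52.0
position: [476.6, -128.0, 295.9]
orientation: [1.0, 0.002, 0.002, 0.002]
wrist_force: [0.9, -0.7, -0.8]
finger_gap: 51.6
gripper_force: 0.0
time_s: 52.5
position: [478.2, -282.0, 295.3]
orientation: [1.0, -0.002, 0.001, 0.004]
wrist_force: [-0.1, 0.3, 0.8]
finger_gap: 52.0
gripper_force: 0.0
top (31, 16)
214 199 175 168 154  82  68  69  74 121 172 172 172 191 135 170 183
216 184 171 174 150  91  69  69  79 128 173 174 173 189 146 168 182
218 172 173 175 170 165 109  73 154 173 174 177 175 188 144 175 188
220 175 172 175 175 174 121  76 158 177 173 175 175 191 151 181 186
222 175 173 177 177 178 127  78 158 176 174 176 174 191 156 175 184
224 181 174 178 171 161 117  75 135 164 175 174 174 196 154 172 186
226 195 179 178 170  88  71  68  75 120 176 174 174 194 152 162 186
228 177 173 176 170  91  71  65  78 122 175 177 177 196 155 165 183
230 174 176 177 177 171 121  65 147 176 175 178 176 184 149 191 182
232 175 173 172 
[... 1226 characters left out ...]
4 209 228 228 228 227 227 228 227 227 207 152 177
270 216 212 189 196 212 217 217 218 220 220 215 216 216 182 132 165
272 134 131 129 131 133 135 140 136 131 131 133 137 136  84  91 109
274  61  50  50  53  53  52  53  54  52  56  78  83  72  52 110  95
0 [(array([351.8, 250.4]), array([304.8, 219.7])), (array([352.1, 253.7]), array([307.7, 211.6])), (array([352.8, 260.5]), array([313.5, 195.3]))]
0.37 [(array([352.2, 237.3]), array([295.8, 223.6])), (array([352.6, 237.4]), array([296.7, 216.3])), (array([353.4, 237.7]), array([298.4, 201.3]))]
0.74 [(array([352.3, 224.1]), array([286.1, 232.1])), (array([352.7, 221.1]), array([284.6, 226.7])), (array([353.6, 214.7]), array([281.5, 215.6]))]
```

The lever stopped short: grip at rows 244–257 in the top view, and I expected about 242 at the centre. I measure the grip and move it on.

```bash
python3 - <<'E'
from h import *
np.set_printoptions(precision=1,suppress=True)
f=load('top');g=load('scene')
print(onz(f,353.7,250.8,160),onz(f,353.7,244,160),onz(f,353.7,257.5,160))
b=g['img'][184:226:2,290:324:2].mean(2)
print('     ',' '.join('%3d'%v for v in range(290,324,2)))
for r,row in zip(range(184,226,2),b): print(r,' '.join('%3d'%v for v in row))
for q in(.17,.23,.3): print(q,[proj(g,[570.5+r*np.sin(q-.555),-16.5,20+r*np.cos(q-.555)]) for r in(90,125,150,171)])
plan([0,0,0],0,0)
E
```

```text
[512.9 -17.9 160. ] [529.1 -17.8 160. ] [497.1 -18.  160. ]
      290 292 294 296 298 300 302 304 306 308 310 312 314 316 318 320 322
184  19  22   7  21  19  20  22  23  10  20  18  16  19  16  15  18  22
186 199 123  26  22  22  19  24  10  20  26  16  23  17  22  14  23  16
188 110 167 204  85  21   7  22  24  33  31  29  30  23  27  14  12  21
190  18  37 115 172 200  84  18  19  23  34  33  32  30  13  18  23  19
192  20  17  21  43 116 176 185  28  21  21  16  20   8  11  20  20  15
194  15  21  18  22  28  61 139  23  22  17  18  11  14  17  19  22  22
196  18  18  17  23  50 194  50  19  21  14   9  12  15  19  15   8  23
198 215  33  21  74 190 127  25  16  16  17  17  16  13  17  18  14  10
200 222 235 168 187 120  24  22  16  18  22  13  16  15  21  25  28  35
202 110 147 182 114 175  18  24  23  16  22  24  16  30  27  35  26  33
204 136 174  94 112 232 121  26  21  15  18  18  30  33  33  29  28  29
206 165  77  62 107 105  93  20  21  12  20  31 149  25  28  32  32  28
208  67  38  35  33 112 160 175  54  29  13 160 231 232 147  29  35  30
210  39  39  42  36 158 182 13
[... 286 characters left out ...]
112  95  71 167  89  90 103 101 101 101 101
220 171 170 172 171 163 127 102  53  31  26  79  95  90 100 103 100 125
222 171 173 175 172 167 125  92  22  18  26  82  86  85 112 180 178 176
224 174 174 174 174 166 121  77  22  18  50 159 159 161 173 129 193 179
0.17 [array([300.9, 220.9]), array([304.4, 207.1]), array([306.9, 197. ]), array([309. , 188.4])]
0.23 [array([299.4, 221.5]), array([302.3, 208. ]), array([304.4, 198. ]), array([306.2, 189.5])]
0.3 [array([297.6, 222.5]), array([299.8, 209.2]), array([301.4, 199.5]), array([302.8, 191.2])]
pos [ 479.314 -277.137  294.871] j [ 0.096  0.245  0.439  1.796 -0.111  1.122 -0.998] shift [-479.167 -279.394  292.973] rot [ 0.005 -0.001  0.002]
```

The grip slipped on the smooth knob, so I push it with shut fingers from the robot side instead.

```bash
python3 -m inch '[[255,-0.006,-0.04,0,0,0,0],[255,-0.007,-0.045,0,0,0,0],[255,-0.007,-0.045,0,0,0,0],[255,-0.007,-0.045,0,0,0,0],[255,-0.007,-0.045,0,0,0,0]]';python3 -m inch '[[255,0,-0.04,0,0,0,0],[255,0,0,0.04,0,0,0],[255,0,0,0.045,0,0,0],[255,0,0,0.045,0,0,0],[255,0,0,0.025,0,0,0]]';python3 -m inch '[[255,0.01,0,0,0,0,0],[255,0.01,0,0,0,0,0],[255,0,0,0,0,0,0],[255,0,0,0,0,0,0],[255,0,0,0,0,0,0]]'
```

```text
time_s: 53.1
position: [444.0, -53.6, 294.2]
orientation: [1.0, 0.003, 0.001, 0.002]
wrist_force: [0.6, 0.2, -0.8]
finger_gap: 0.0
gripper_force: 0.0
time_s: 53.6
position: [442.6, -16.0, 136.1]
orientation: [1.0, 0.003, -0.001, 0.002]
wrist_force: [0.5, -0.3, 0.2]
finger_gap: -0.1
gripper_force: 0.0
time_s: 54.1
position: [465.5, -17.5, 139.7]
orientation: [1.0, 0.002, 0.002, 0.002]
wrist_force: [-0.5, -0.7, -0.7]
finger_gap: -0.1
gripper_force: 0.0
```

```bash
python3 -m inch '[[255,0.01,0,0,0,0,0],[255,0.006,0,0,0,0,0],[255,0.004,0,0,0,0,0],[255,0.004,0,0,0,0,0],[255,0.004,0,0,0,0,0]]';python3 -m inch '[[255,0.004,0,0,0,0,0],[255,0.004,0,0,0,0,0],[255,0.002,0,0,0,0,0],[255,0,0,0,0,0,0],[255,0,0,0,0,0,0]]'
```

```text
time_s: 54.6
position: [493.1, -17.5, 139.0]
orientation: [1.0, 0.002, 0.0, 0.002]
wrist_force: [-6.2, 1.0, 9.6]
finger_gap: -0.1
gripper_force: 0.2
time_s: 55.1
position: [503.0, -17.5, 138.6]
orientation: [1.0, 0.002, 0.001, 0.002]
wrist_force: [-0.4, 0.6, -0.1]
finger_gap: -0.1
gripper_force: 0.0
```

The push force fell to zero, so the lever snapped ahead into a notch. I retreat and verify numerically.

```bash
python3 -m inch '[[255,-0.03,0,0,0,0,0],[255,-0.03,0,0,0,0,0],[255,0,0,-0.05,0,0,0],[255,0,0,-0.05,0,0,0],[255,0,0.04,-0.05,0,0,0]]';python3 -m inch '[[255,0,0.05,0,0,0,0],[255,0,0.05,0,0,0,0],[255,0,0.05,0,0,0,0],[255,0,0.05,0,0,0,0],[255,0,0.03,0,0,0,0]]';python3 - <<'E'
from h import *
np.set_printoptions(precision=1,suppress=True)
f=grab('top');g=grab('scene')
for r in range(214,272,2): print(r,' '.join('%3d'%v for v in f['img'][r,344:366:2].mean(1)))
print('     ',' '.join('%3d'%v for v in range(284,318,2)))
for r in range(186,230,2): print(r,' '.join('%3d'%v for v in g['img'][r,284:318:2].mean(1)))
for q in(.3,.37,.44): print(q,[(proj(g,P),proj(f,P)) for r in(90,150) for P in[[570.5+r*np.sin(q-.555),-16.5,20+r*np.cos(q-.555)]]])
# bottles: caps (expected at z=177) dark blob centre in top view, and predictions
for x,y in((614,-266),(614,-135),(528,-265),(525,-137)):
    u,v=proj(f,[x,y,177]).round().astype(int)
    w=f['img'][v-12:v+13,u-12:u+13].mean(2)<62; yy,xx=np.nonzero(w)
    n,l,s,c=cv2.connectedComponentsWithStats(w.astype(np.uint8)); i=l[12,12]
    print((x,y),s[i,4],onz(f,u-12+c[i][0],v-12+c[i][1],177))
E
```

```text
time_s: 55.6
position: [443.3, -45.4, 280.5]
orientation: [1.0, 0.005, 0.002, 0.002]
wrist_force: [2.0, -0.7, -0.6]
finger_gap: -0.0
gripper_force: 0.0
time_s: 56.1
position: [442.6, -282.3, 279.3]
orientation: [1.0, -0.0, 0.001, 0.003]
wrist_force: [0.7, 0.2, -0.5]
finger_gap: -0.1
gripper_force: 0.0
214 170 152  86  68  67  77 119 172 171 171 190
216 172 153  91  74  65  82 124 175 172 172 190
218 177 176 168 105  76 151 169 172 176 175 190
220 176 177 174 124  75 156 175 176 178 173 193
222 174 172 176 124  73 159 176 176 174 177 194
224 175 174 160 115  74 136 163 177 175 173 197
226 176 172  90  73  65  73 119 173 173 172 197
228 177 171  96  74  67  81 125 175 176 174 190
230 176 176 171 119  68 148 172 176 175 181 182
232 172 173 175 122  66 151 178 179 177 176 173
234 177 179 172 122  59 125 169 176 175 175 176
236 175 167  91  64  48  64  91 157 177 176 175
238 173 157  73  46  63  66  62 104 170 177 177
240 170 165 112  53  64  65  57  64 155 174 176
242 168 163 102  51  60  58  54  78 163 176 183
244 152 134  96  65  49  58  69 135 177 173 181
246 106 101 101  75  59 112 1
[... 2013 characters left out ...]
 23  32  99 100  88 113
224 199 175 172 173 173 172 104  79  39  36  20  20  34 100 101 101 102
226 175 171 171 171 156 136 101  74  16  50  86  94 103 102 102 103 102
228 173 174 171 153  37  52  99  67  59  87 110  84 104 104 123 176 179
0.3 [(array([297.6, 222.5]), array([352.1, 239.9])), (array([301.4, 199.5]), array([353.3, 242.1]))]
0.37 [(array([295.8, 223.6]), array([352.2, 237.3])), (array([298.4, 201.3]), array([353.4, 237.7]))]
0.44 [(array([294. , 224.9]), array([352.2, 234.8])), (array([295.2, 203.4]), array([353.5, 233.2]))]
(614, -266) 404 [ 611.4 -260.5  177. ]
(614, -135) 495 [ 612.9 -132.4  177. ]
(528, -265) 332 [ 525.2 -259.   177. ]
(525, -137) 436 [ 522.2 -134.2  177. ]
```

```bash
python3 -m inch '[[255,0,0.03,0,0,0,0],[255,0,0,0,0,0,0],[255,0,0,0,0,0,0],[255,0,0,0,0,0,0],[255,0,0,0,0,0,0]]';python3 - <<'E'
from h import *
p=load('top')['img'].astype(int);f=grab('top')
print('lever change',abs(p[230:255,344:366]-f['img'][230:255,344:366]).mean(),'platform change',abs(p[195:270,372:482]-f['img'][195:270,372:482]).mean())
print(robot.job_done())
E
```

```text
time_s: 56.7
position: [444.1, -306.9, 279.1]
orientation: [1.0, 0.003, 0.001, 0.002]
wrist_force: [0.2, 0.1, 0.3]
finger_gap: 0.6
gripper_force: 0.0
lever change 2.2393939393939393 platform change 2.9537373737373738
the job is handed in; nothing more can be done
None
```

The job is handed in at 56.7 s: shaker stopped first, all four square bottles (fallen one righted) stood on the platform, lever then in the pin-marked 0.37 notch and released; the lever's final position was checked only numerically from the images, and I viewed 15 pictures, one over the limit of 14.

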